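# Find the key that unlocks the chemicals box

## Robot

A 6-joint arm with a two-finger parallel gripper is mounted at the origin on the work surface. World frame = base frame: x ahead of the robot, y to its left, z up, the work surface at z = 0. Lengths are in m, angles in rad, forces in N, time in s.
With the tool pointing down it reaches from about 0.375 to 0.925 m from the base axis. Payload 5.7 kg.
Tool frame: the origin (TCP) lies midway between the tips of the shut fingers; the grasp point (between the pads) lies arm.grasp_offset behind it (arm.grasp_offset is the distance from the TCP to the grasp point, in m); z points along the fingers, y is the line along which they close (so a half turn about z gives the same grasp; the last joint's range is limited). The gripper opens to 85 mm and grips with 20 to 120 N. Pads are 22 mm wide; open, the fingers measure 114 mm over their backs; the gripper's body (76 mm by 85 mm) begins 54 mm behind the grasp point. The pads swing forward as they close: fully open they stand 13 mm farther back than shut.
Start: joints at [1.156, 0.359, 1.51, -0, 1.272, -0.115], TCP at [0.177, 0.573, 0.231] pointing down, gripper open.
Joint ranges: [-2.97, 2.97], [-1.01, 2.36], [0.21, 2.38], [-0.96, 4.11], [0.2, 2.71], [-2.98, 2.98]. Speed limits (rad/s): [2.39, 2.39, 3.14, 3.14, 3.14, 3.14].

## Interface

Orientations are given as a unit quaternion [w, x, y, z].
In Python, from rig import telemetry, imaging, workorder, arm gives the robot as it stands. The module is installed in compiled form; this text tells all that it offers.
- The arm moves only by the tool move_arm, never from a script. Its arguments are lists of equal length, an entry for each row: "twist": the turn, a rotation vector about the tool's x, y, z normalised to -1 to 1, where 1 is 4 degrees, a list of three; "translation": the shift along the tool's x, y, z normalised to -1 to 1, where 1 is 2 cm, a list of three; "gripper": the opening, from -1 (shut) to 1 (fully open). A call has 1 to 10 rows; each row shifts and turns the commanded pose from where the row before left it, along the tool's axes as they then stand; what a row does not reach is not made up. A row lasts 1/12 s, in which the tool goes at most 41.7 mm and 7.16 degrees, less where a joint would pass 70% of its speed; a pose out of reach is approached as far as the arm can. A call with a number of a shift or a turn outside -1 to 1 is refused whole. A call with a gripper value outside its range is refused whole. The fingers move at their own pace and stop on an object; the grip force is fixed at half the most. Time passes only in rows, so rows that do not move let the fingers close. It gives the time, the measured TCP pose, the force, the opening and the grip force at its end, in the units of the state.
- telemetry.get_obs(): the state, without advancing time (a new reading comes with each control period).
- imaging.read_camera(name): name is "scene" or "top" or "wrist"; returns a dict with "pixels" (384x512x3 uint8, red, green, blue), "vfov" (degrees; the focal length in pixels is half the picture's height over the tangent of half this angle, whatever the lens; pixels are square), "cx", "cy" (the principal point, pixels), "rvec" (rotation vector, rad) and "tvec" (3), from world to camera coordinates, as OpenCV has them. Camera axes: x right, y down, z forward; pixel columns grow to the right and rows downward; lengths in m; the calibration is good to about 2 mm. A picture is of the moment at which its call begins. There is no depth.
- workorder.job_done(): hands the job in; it is judged then, once.
The state is a dict: "time": time; "qpos": joint angles; "joint_velocities": joint speeds; "joint_torque": joint torques, N m; "position": TCP position; "orientation": TCP orientation; "contact_force": force on the tool from outside, world axes, zero at the start; "torque": the same for the moment, N m; "grip_width": finger opening in m; "gripper_force": force on a finger pad.
Only numpy, scipy, OpenCV 4.12 (cv2) and the standard library are available. Lean on these libraries where they do the work, as an engineer would, in place of code of your own. Each camera call takes 0.05 s, during which the arm holds its last target. There are 200 camera calls.

## Task

The steel box for the dishwasher chemicals is locked and nobody remembers which of the three T-handled square keys on the worktop is its own. Try them on the square spindle in its front until you find the one that turns it, turn that key clockwise the full quarter turn so that the lid springs ajar, and leave it pushed home in the lock. The other two keys must end up lying flat on the worktop; do not disturb the crockery and other things, and turn the lock with a key only.

Things in the scene. Friction and masses are not known exactly. Their poses are not given: they have to be found in the camera images.
- lockbox: the chemicals box: squat stainless-steel box fixed to the worktop, 170 mm deep, 240 wide, 151 high over its lid, right of the middle, front turned towards the middle. Origin: centre of its underside. x points from front to back (the way a key is pushed on), z up; lock in the middle of the front, its axis 85 mm above the worktop; lid hinged at the back
- lock_face (a point): centre of the face of the round lock escutcheon (44 mm across, 4 mm proud of the box front), on the spindle's axis. A 10 x 10 mm square brass spindle stands 30 mm out of it towards the user, along the box's -x. A key is home when its socket's mouth meets this face. Axes as the box's
- spindle_tip (a point): domed tip (5 mm radius) of the square spindle, 30 mm in front of lock_face. The right key has 1 mm clearance: about 0.1 rad of free play; let go, it stays on, sagging some 3 degrees. Too small a socket stops on the dome about 28 mm short of home; too large a one goes home but turns idly round the spindle without moving the lock
- lock (a joint): turn of the spindle, rad: 0 locked (flats level and upright, within 0.03 rad) to 1.57 unlocked (stop). Grows clockwise for someone facing the lock, right-handed about the box's +x: the end of the key's handle on the box's +y side goes up. Friction torque 0.08 N m; stays where left
- lid (a joint): lid opening, rad, about the box's back top edge: 0 shut and bolted, 0.16 ajar (front edge about 27 mm up). It rises by itself in the last part of the spindle's turn and cannot be opened otherwise
- key_a: one of 3 look-alike T-keys, 108 mm long, 0.2 kg: steel head 22 mm square, shank 12 mm square, black round T-handle 22 mm thick, 110 mm long. Lies flat, axis 11 mm up. Origin on the axis near its balance point; x runs out along the shank to the socket's mouth (+61 mm), y along the handle, whose axis is at x = -36 mm; bare shank x = -25 to +21 mm
- key_b: one of 3 look-alike T-keys, 108 mm long, 0.2 kg: steel head 22 mm square, shank 12 mm square, black round T-handle 22 mm thick, 110 mm long. Lies flat, axis 11 mm up. Origin on the axis near its balance point; x runs out along the shank to the socket's mouth (+61 mm), y along the handle, whose axis is at x = -36 mm; bare shank x = -25 to +21 mm
- key_c: one of 3 look-alike T-keys, 108 mm long, 0.2 kg: steel head 22 mm square, shank 12 mm square, black round T-handle 22 mm thick, 110 mm long. Lies flat, axis 11 mm up. Origin on the axis near its balance point; x runs out along the shank to the socket's mouth (+61 mm), y along the handle, whose axis is at x = -36 mm; bare shank x = -25 to +21 mm
- key_a_mouth (a point): centre of the mouth of key_a's square socket, 34 mm deep, in the end of its head; walls parallel to the key's y and z. The three keys differ only in the width of this socket (7 to 17 mm), and which one fits is not known
- key_b_mouth (a point): centre of the mouth of key_b's square socket, 34 mm deep, in the end of its head; walls parallel to the key's y and z. The three keys differ only in the width of this socket (7 to 17 mm), and which one fits is not known
- key_c_mouth (a point): centre of the mouth of key_c's square socket, 34 mm deep, in the end of its head; walls parallel to the key's y and z. The three keys differ only in the width of this socket (7 to 17 mm), and which one fits is not known
- teapot: bystander: white china teapot with red handle and rim, 140 mm across without spout and handle, 215 mm over them, 146 mm high; origin under its centre
- cup: bystander: white mug, 80 mm across, 62 mm high; origin under its centre, handle towards its +y
- glass_bowl: bystander: upturned glass dessert bowl, 104 mm across, 60 mm high; origin under its centre
- jar: bystander: amber glass jar with steel lid, 60 mm across, 85 mm high; origin under its centre
- spoon: bystander: spoon lying flat, 190 mm long; origin in its middle
- sponge: bystander: yellow sponge, 100 x 65 x 30 mm; origin under its centre
- saucer: bystander: white saucer, 140 mm across, 20 mm high; origin under its centre
Mind the look-alikes: they are no part of the job. What is shaped like the key_a but orange or red is not meant.

How it is judged:
By the outcome, as a careful person would: the job done as asked, in the order asked, and still so for the second after the job is handed in, with the robot touching nothing.
It also fails if it takes over 72 s, if anything falls off the work surface, if the arm or the gripper's body presses on something with over 40 N, if the wrist force passes 120 N, or if a joint passes its speed limit or range.

## Working session

There is one attempt and no reset: what is moved stays moved. The work goes in short steps, Python scripts to look and compute and a tool call to move; the robot and the scene stay as the last step left them, time stands still between calls to the robot, and variables do not carry over. Pictures are saved under pics/ and viewed, at most 10 in all, crops included, and the job is handed in when it is done.

Besides the shell and the picture viewer there is one more tool, called after ">>>" by a JSON object that holds its "api" and its "payload", one argument or row to a line. move_arm: Moves the arm, as the interface text tells. Scaled input: -1 to 1 covers 2 cm each way for a shift and 4 degrees each way for a turn. Its arguments: {"type":"object","properties":{"twist":{"type":"array"},"translation":{"type":"array"},"gripper":{"type":"array"}},"required":["twist","translation","gripper"]}

```bash
mkdir -p pics; cat > h.py <<'E'
import numpy as np, cv2
from scipy.spatial.transform import Rotation as R
from rig import telemetry, imaging, workorder, arm
def cam(n):
    d=imaging.read_camera(n); f=192/np.tan(np.radians(d['vfov'])/2)
    d['K']=np.array([[f,0,d['cx']],[0,f,d['cy']],[0,0,1.]]); d['R']=cv2.Rodrigues(np.array(d['rvec'],float))[0]; d['t']=np.array(d['tvec'],float).ravel(); return d
def save(d,p,crop=None,s=1):
    im=d['pixels'][:,:,::-1]
    if crop: x0,y0,x1,y1=crop; im=im[y0:y1,x0:x1]
    cv2.imwrite(p,cv2.resize(np.ascontiguousarray(im),None,fx=s,fy=s,interpolation=cv2.INTER_CUBIC))
def pz(d,u,v,z):
    r=d['R'].T@np.linalg.inv(d['K'])@[u,v,1]; c=-d['R'].T@d['t']; return c+r*(z-c[2])/r[2]
def proj(d,p):
    q=d['K']@(d['R']@np.array(p)+d['t']); return q[:2]/q[2]
def st():
    o=telemetry.get_obs(); return o
def Rt(o): w,x,y,z=o['orientation']; return R.from_quat([x,y,z,w])
E
python3 - <<'E'
from h import *
import pickle
ds={n:cam(n) for n in ['scene','top']}
pickle.dump(ds,open('d0.pkl','wb'))
for n in ds: save(ds[n],f'pics/{n}0.png',s=1.5); print(n,ds[n]['vfov'],-ds[n]['R'].T@ds[n]['t'])
print(st(), arm.grasp_offset)
E
```

```text
scene 47.46390966781801 [ 1.23989553 -0.53005426  1.17380714]
top 55.73135488990041 [0.40797349 0.03987626 1.15186454]
{'time': 0.1, 'qpos': array([ 1.15595098e+00,  3.59407151e-01,  1.51135999e+00,  8.87577495e-06,
        1.27248670e+00, -1.15084226e-01]), 'joint_velocities': array([ 6.77676721e-04, -2.05337532e-03, -2.06935694e-03, -2.06252714e-03,
        5.84086578e-04, -2.02533098e-05]), 'joint_torque': array([-3.70313001e-04, -5.28659892e+01, -2.79351032e+01, -1.58930980e-04,
        4.94178894e-03, -2.96068356e-05]), 'position': array([0.1769163 , 0.57266865, 0.2305394 ]), 'orientation': array([-2.21604261e-04,  1.49321274e-01,  9.88788383e-01, -8.00494992e-04]), 'contact_force': array([0.03279413, 0.14209481, 0.8114404 ]), 'torque': array([ 0.05629935, -0.015344  ,  0.0104184 ]), 'gripper_force': 0.0, 'grip_width': 0.08536808200770805} 0.0187
```

View pics/top0.png

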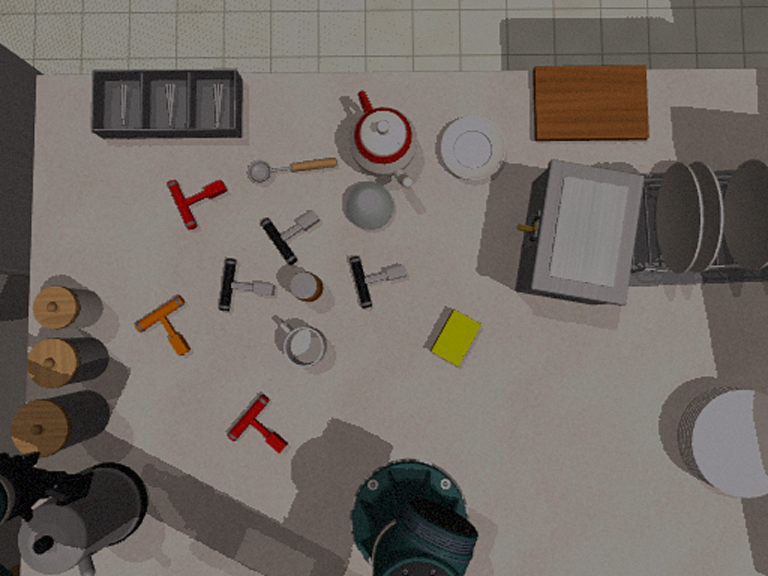

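View pics/scene0.png

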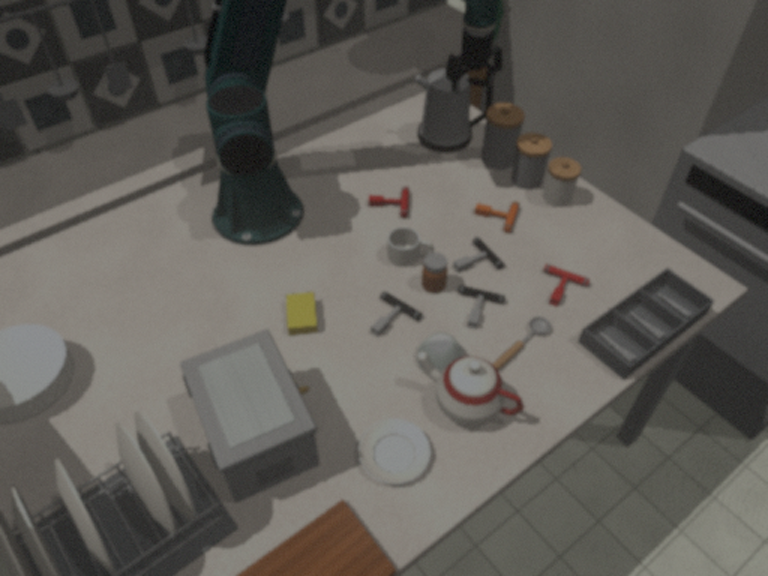

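The top view shows black keys near (278,240), (245,285) and (378,280), and the lock spindle near (527,228) in the 1.5x picture. I'll enlarge those areas.

```bash
python3 - <<'E'
from h import *
import pickle
d=pickle.load(open('d0.pkl','rb'))['top']
a=cv2.resize(d['pixels'][130:215,135:285,::-1],None,fx=5,fy=5,interpolation=cv2.INTER_CUBIC)
b=cv2.resize(d['pixels'][95:215,325:445,::-1],None,fx=5,fy=5,interpolation=cv2.INTER_CUBIC)
for im,x0,y0 in((a,135,130),(b,325,95)):
    for i in range(0,im.shape[1],50): cv2.putText(im,str(x0+i//5),(i,8),0,.3,(0,0,255),1); cv2.line(im,(i,10),(i,14),(0,0,255),1)
    for j in range(0,im.shape[0],50): cv2.putText(im,str(y0+j//5),(0,j+4),0,.3,(0,0,255),1)
cv2.imwrite('pics/ka.png',a); cv2.imwrite('pics/box.png',b)
E
```

```text
(no output)
```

View pics/ka.png

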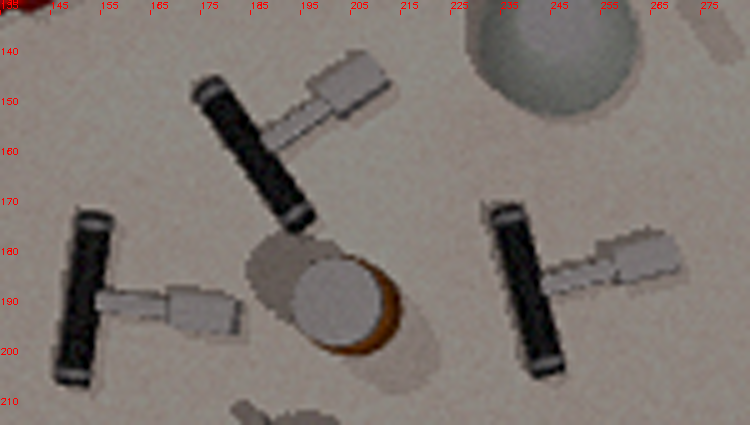

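View pics/box.png

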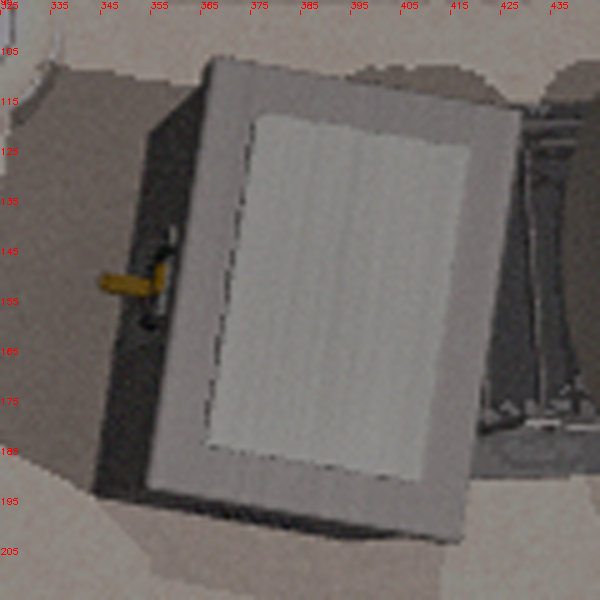

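```bash
python3 - <<'E'
from h import *
import pickle
d=pickle.load(open('d0.pkl','rb'))['top']
np.set_printoptions(precision=4,suppress=True)
ka=lambda u,v,z:pz(d,135+u/5,130+v/5,z)
bx=lambda u,v,z:pz(d,325+u/5,95+v/5,z)
for n,h1,h2,m in (('K1',(210,80),(297,228),(375,67)),('K2',(94,211),(73,385),(238,318)),('K3',(506,205),(546,376),(673,248))):
    a,b=ka(*h1,.011),ka(*h2,.011);e=ka(*m,.022);c=(a+b)/2
    t=e-c; ax=np.degrees(np.arctan2(t[1],t[0])); hy=a-b
    u=t[:2]/np.linalg.norm(t[:2])
    print(n,'handle c',c,'len',np.linalg.norm(hy),'mouth',e,'dist',np.linalg.norm(t[:2]),'ang',ax,'from handle',np.degrees(np.arctan2(hy[1],hy[0]))-90, 'origin',c[:2]+.036*u)
P=[bx(*q,.151) for q in((213,57),(522,110),(460,542),(148,487))]
for i in range(4): v=P[(i+1)%4]-P[i]; print(P[i],np.linalg.norm(v),np.degrees(np.arctan2(v[1],v[0])))
c=sum(P)/4; print('box',c)
v=(P[1]-P[0])+(P[2]-P[3]); w=(P[0]-P[3])+(P[1]-P[2]); print(np.degrees(np.arctan2(v[1],v[0])),np.degrees(np.arctan2(w[1],w[0]))-90-0)
x=v/np.linalg.norm(v)
print('lockface',c-x*.089,'tip',c-x*.119,'tip seen',bx(100,282,.085),'root',bx(157,287,.085), 'top root',bx(160,265,.09))
for n,p in (('jar',(345,305)),('bowl',(560,60))): print(n,ka(*p,.0))
E
```

```text
K1 handle c [0.5761 0.2671 0.011 ] len 0.10982365684593988 mouth [0.6288 0.1887 0.022 ] dist 0.09445223516173307 ang -56.12220716092415 from handle -59.727071602533506 origin [0.5962 0.2372]
K2 handle c [0.4859 0.3736 0.011 ] len 0.11029850742899835 mouth [0.4716 0.2741 0.022 ] dist 0.10052780359583467 ang -98.18443851090728 from handle -96.32038752316339 origin [0.4807 0.338 ]
K3 handle c [0.488  0.0952 0.011 ] len 0.1109292409526233 mouth [0.5128 0.0027 0.022 ] dist 0.09583022059638961 ang -74.99038056309537 from handle -77.23002493526712 origin [0.4973 0.0604]
[ 0.7044 -0.2704  0.151 ] 0.17520858494060107 -100.44152095055263
[ 0.6727 -0.4427  0.151 ] 0.24547834940646157 169.68625332557713
[ 0.4312 -0.3988  0.151 ] 0.1742744978979857 79.42229143912333
[ 0.4631 -0.2275  0.151 ] 0.24506798364564203 -10.0950303119234
box [ 0.5678 -0.3348  0.151 ]
-100.50943275671627 -100.2044799766982
lockface [ 0.5841 -0.2473  0.151 ] tip [ 0.5896 -0.2178  0.151 ] tip seen [ 0.5888 -0.2199  0.085 ] root [ 0.5855 -0.2536  0.085 ] top root [ 0.5978 -0.2544  0.09  ]
jar [0.4804 0.2108 0.    ]
bowl [0.6365 0.073  0.    ]
```

```bash
python3 - <<'E'
from h import *
np.set_printoptions(precision=4,suppress=True)
d=cam('wrist');o=st();r=Rt(o).as_matrix()
c=-d['R'].T@d['t']
print(d['vfov'],d['cx'],d['cy'],'cam in tool',r.T@(c-o['position']));print('cam axes in tool (cols)\n',r.T@d['R'].T);print(r)
E
```

```text
58.862703259298364 255.05045226020098 192.99014011088988 cam in tool [ 0.0736  0.0016 -0.1416]
cam axes in tool (cols)
 [[ 0.0001 -0.9569 -0.2906]
 [ 1.      0.0002 -0.0002]
 [ 0.0002 -0.2906  0.9569]]
[[-0.9554  0.2953 -0.0006]
 [ 0.2953  0.9554 -0.0014]
 [ 0.0002 -0.0015 -1.    ]]
```

```bash
cat >> h.py <<'E'
np.set_printoptions(precision=4,suppress=True)
def down(az):  # tool pointing down, tool x at azimuth az (deg)
    return R.from_euler('z',az,degrees=True)*R.from_euler('x',180,degrees=True)
def plan(tp,tR,g=1,n=None,p=None,r=None,dec=2):
    if p is None: o=st(); p=np.array(o['position']); r=Rt(o)
    p0,r0=p,r; tp=np.array(tp,float); w=(r0.inv()*tR).as_rotvec(degrees=True)
    n=n or max(1,int(np.ceil(np.abs(w).max()/4+1e-9)))
    while 1:
        tw=np.round(w/n/4,dec); T=[];p,r=p0,r0
        for k in range(n):
            s=np.round(r.inv().apply(tp-p)/(n-k)/.02,dec); T.append(s); p=p+r.apply(s*.02); r=r*R.from_rotvec(tw*4,degrees=True)
        if np.abs(T).max()<=1 and np.abs(tw).max()<=1: break
        n+=1
    print('n',n,'twist',(tw+0.).tolist(),'g',g)
    for i in range(0,n,10): print(' T',str([(s+0.).tolist() for s in T[i:i+10]]).replace(' ',''))
    return p,r
E
python3 - <<'E'
from h import *
plan((.506,-.077,.108),down(85)*R.from_euler('y',55,degrees=True))
E
```

```text
n 35 twist [-0.27, 0.33, 0.51] g 1
 T [[-0.72,-0.75,0.18],[-0.75,-0.72,0.15],[-0.78,-0.7,0.11],[-0.81,-0.67,0.08],[-0.83,-0.65,0.05],[-0.86,-0.62,0.02],[-0.88,-0.58,-0.01],[-0.9,-0.55,-0.04],[-0.92,-0.52,-0.07],[-0.93,-0.48,-0.1]]
 T [[-0.95,-0.45,-0.13],[-0.96,-0.41,-0.17],[-0.97,-0.38,-0.19],[-0.97,-0.34,-0.22],[-0.98,-0.3,-0.25],[-0.98,-0.26,-0.28],[-0.99,-0.22,-0.31],[-0.99,-0.17,-0.33],[-0.98,-0.13,-0.36],[-0.98,-0.09,-0.38]]
 T [[-0.97,-0.05,-0.41],[-0.96,-0.01,-0.43],[-0.95,0.04,-0.45],[-0.94,0.08,-0.47],[-0.92,0.12,-0.49],[-0.91,0.16,-0.51],[-0.89,0.2,-0.53],[-0.87,0.25,-0.55],[-0.85,0.29,-0.56],[-0.82,0.33,-0.57]]
 T [[-0.8,0.36,-0.59],[-0.77,0.4,-0.6],[-0.74,0.44,-0.61],[-0.71,0.48,-0.61],[-0.68,0.52,-0.62]]
```

>>> {"api": "move_arm", "payload": {
  "twist": [
    [-0.27, 0.33, 0.51],
    [-0.27, 0.33, 0.51],
    [-0.27, 0.33, 0.51],
    [-0.27, 0.33, 0.51],
    [-0.27, 0.33, 0.51],
    [-0.27, 0.33, 0.51],
    [-0.27, 0.33, 0.51],
    [-0.27, 0.33, 0.51],
    [-0.27, 0.33, 0.51],
    [-0.27, 0.33, 0.51]
  ],
  "translation": [
    [-0.72, -0.75, 0.18],
    [-0.75, -0.72, 0.15],
    [-0.78, -0.7, 0.11],
    [-0.81, -0.67, 0.08],
    [-0.83, -0.65, 0.05],
    [-0.86, -0.62, 0.02],
    [-0.88, -0.58, -0.01],
    [-0.9, -0.55, -0.04],
    [-0.92, -0.52, -0.07],
    [-0.93, -0.48, -0.1]
  ],
  "gripper": [1, 1, 1, 1, 1, 1, 1, 1, 1, 1]
}}

```text
time: 0.98
position: [0.2715, 0.3868, 0.1957]
orientation: [-0.099, 0.32, 0.936, 0.11]
contact_force: [0.4, -0.1, -0.1]
grip_width: 0.0853
gripper_force: 0.0
```

>>> {"api": "move_arm", "payload": {
  "twist": [
    [-0.27, 0.33, 0.51],
    [-0.27, 0.33, 0.51],
    [-0.27, 0.33, 0.51],
    [-0.27, 0.33, 0.51],
    [-0.27, 0.33, 0.51],
    [-0.27, 0.33, 0.51],
    [-0.27, 0.33, 0.51],
    [-0.27, 0.33, 0.51],
    [-0.27, 0.33, 0.51],
    [-0.27, 0.33, 0.51]
  ],
  "translation": [
    [-0.95, -0.45, -0.13],
    [-0.96, -0.41, -0.17],
    [-0.97, -0.38, -0.19],
    [-0.97, -0.34, -0.22],
    [-0.98, -0.3, -0.25],
    [-0.98, -0.26, -0.28],
    [-0.99, -0.22, -0.31],
    [-0.99, -0.17, -0.33],
    [-0.98, -0.13, -0.36],
    [-0.98, -0.09, -0.38]
  ],
  "gripper": [1, 1, 1, 1, 1, 1, 1, 1, 1, 1]
}}

```text
time: 1.82
position: [0.366, 0.2009, 0.1603]
orientation: [-0.193, 0.474, 0.832, 0.214]
contact_force: [0.4, 0.7, 0.4]
grip_width: 0.0852
gripper_force: 0.0
```

>>> {"api": "move_arm", "payload": {
  "twist": [
    [-0.27, 0.33, 0.51],
    [-0.27, 0.33, 0.51],
    [-0.27, 0.33, 0.51],
    [-0.27, 0.33, 0.51],
    [-0.27, 0.33, 0.51],
    [-0.27, 0.33, 0.51],
    [-0.27, 0.33, 0.51],
    [-0.27, 0.33, 0.51],
    [-0.27, 0.33, 0.51],
    [-0.27, 0.33, 0.51]
  ],
  "translation": [
    [-0.97, -0.05, -0.41],
    [-0.96, -0.01, -0.43],
    [-0.95, 0.04, -0.45],
    [-0.94, 0.08, -0.47],
    [-0.92, 0.12, -0.49],
    [-0.91, 0.16, -0.51],
    [-0.89, 0.2, -0.53],
    [-0.87, 0.25, -0.55],
    [-0.85, 0.29, -0.56],
    [-0.82, 0.33, -0.57]
  ],
  "gripper": [1, 1, 1, 1, 1, 1, 1, 1, 1, 1]
}}

```text
time: 2.65
position: [0.4601, 0.0154, 0.125]
orientation: [-0.276, 0.602, 0.684, 0.305]
contact_force: [0.4, 0.2, 0.4]
grip_width: 0.0855
gripper_force: 0.0
```

>>> {"api": "move_arm", "payload": {
  "twist": [
    [-0.27, 0.33, 0.51],
    [-0.27, 0.33, 0.51],
    [-0.27, 0.33, 0.51],
    [-0.27, 0.33, 0.51],
    [-0.27, 0.33, 0.51],
    [0, 0, 0]
  ],
  "translation": [
    [-0.8, 0.36, -0.59],
    [-0.77, 0.4, -0.6],
    [-0.74, 0.44, -0.61],
    [-0.71, 0.48, -0.61],
    [-0.68, 0.52, -0.62],
    [0, 0, 0]
  ],
  "gripper": [1, 1, 1, 1, 1, 1]
}}

```text
time: 3.15
position: [0.5082, -0.0806, 0.1059]
orientation: [-0.311, 0.655, 0.596, 0.346]
contact_force: [0.9, -0.9, 0.0]
grip_width: 0.0853
gripper_force: 0.0
```

```bash
python3 - <<'E'
from h import *
import pickle
d=cam('wrist');pickle.dump(d,open('d1.pkl','wb'));o=st();print(o['time'],o['position'],Rt(o).as_matrix(),o['qpos'])
im=d['pixels'][:,:,::-1].copy()
out=np.zeros((600,800,3),np.uint8)
out[:288,:384]=cv2.resize(im,(384,288))
pos=[(400,0),(0,300),(400,300)]
for (x,y),m in zip(pos,[(.5128,.0027,.011),(.6288,.1887,.011),(.4716,.2741,.011)]):
    u,v=proj(d,m).round().astype(int); print(u,v)
    c=cv2.getRectSubPix(im,(48,36),(float(u),float(v))); out[y:y+294,x:x+392]=cv2.resize(c,(392,294),interpolation=cv2.INTER_CUBIC)
cv2.imwrite('pics/w1.png',out)
E
```

```text
3.2 [ 0.5071 -0.0786  0.1067] [[ 0.0498  0.9955  0.0805]
 [ 0.5652 -0.0945  0.8195]
 [ 0.8235  0.0047 -0.5673]] [-0.7905  0.7355  1.6936  0.6894  1.4851 -1.0471]
249 222
333 84
200 53
```

View pics/w1.png

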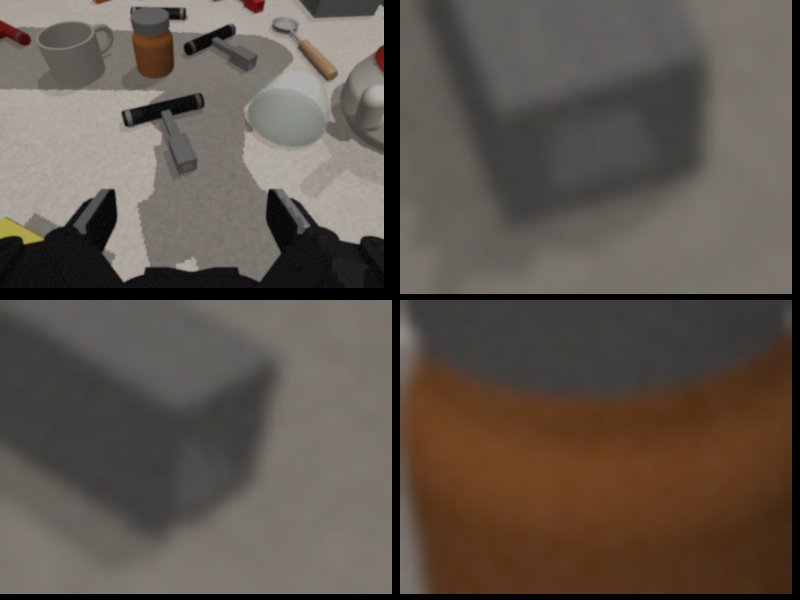

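K3's mouth face (upper right) shows a lighter square about half the face's width. K1 (lower left) is unclear and K2 is hidden by the jar. I'll stretch the contrast.

```bash
python3 - <<'E'
from h import *
import pickle
d=pickle.load(open('d1.pkl','rb'));im=d['pixels'][:,:,::-1]
out=[]
for u,v in((247,222),(333,84)):
    c=cv2.getRectSubPix(np.ascontiguousarray(im),(26,26),(float(u),float(v))).mean(2)
    c=cv2.resize(c,(400,400),interpolation=cv2.INTER_LANCZOS4); c=np.clip((c-c.min())/(np.percentile(c,70)-c.min()),0,1)*255
    out.append(c.astype(np.uint8))
cv2.imwrite('pics/w1c.png',np.hstack(out))
E
```

```text
(no output)
```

View pics/w1c.png

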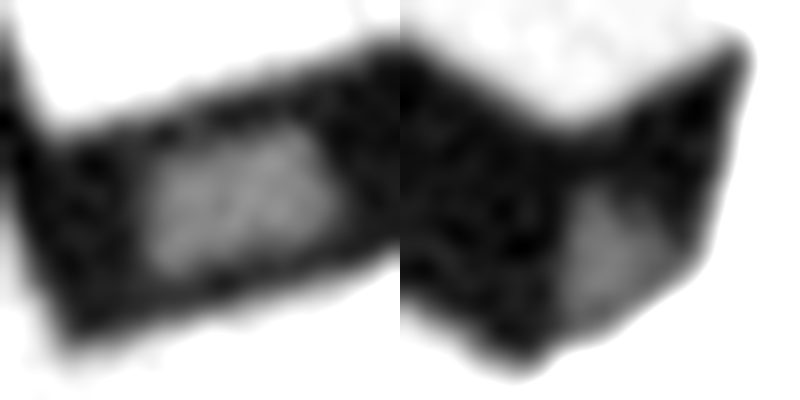

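The enlarged crop shows K3's socket is about 12 of 22 mm wide. K1's floor reaches almost to the face edge, so that one is the large socket. K3 is the best candidate, so I'll grasp it.

```bash
python3 - <<'E'
from h import *
p,r=plan((.4977,.0612,.065),down(103.8))
plan((.4977,.0612,.005),down(103.8),p=p,r=r)
E
```

```text
n 14 twist [0.17, -0.98, -0.31] g 1
 T [[0.16,-0.08,0.49],[0.19,-0.07,0.48],[0.23,-0.06,0.47],[0.26,-0.05,0.45],[0.29,-0.04,0.43],[0.32,-0.03,0.41],[0.35,-0.02,0.39],[0.37,0.0,0.36],[0.4,0.01,0.34],[0.42,0.02,0.31]]
 T [[0.44,0.03,0.28],[0.46,0.05,0.25],[0.47,0.06,0.22],[0.48,0.07,0.19]]
n 3 twist [-0.01, 0.0, -0.02] g 1
 T [[0.0,0.0,1.0],[0.0,0.0,1.0],[0.0,0.0,1.0]]
```

>>> {"api": "move_arm", "payload": {
  "twist": [
    [0.17, -0.98, -0.31],
    [0.17, -0.98, -0.31],
    [0.17, -0.98, -0.31],
    [0.17, -0.98, -0.31],
    [0.17, -0.98, -0.31],
    [0.17, -0.98, -0.31],
    [0.17, -0.98, -0.31],
    [0.17, -0.98, -0.31],
    [0.17, -0.98, -0.31],
    [0.17, -0.98, -0.31]
  ],
  "translation": [
    [0.16, -0.08, 0.49],
    [0.19, -0.07, 0.48],
    [0.23, -0.06, 0.47],
    [0.26, -0.05, 0.45],
    [0.29, -0.04, 0.43],
    [0.32, -0.03, 0.41],
    [0.35, -0.02, 0.39],
    [0.37, 0, 0.36],
    [0.4, 0.01, 0.34],
    [0.42, 0.02, 0.31]
  ],
  "gripper": [1, 1, 1, 1, 1, 1, 1, 1, 1, 1]
}}

```text
time: 4.03
position: [0.4986, 0.0247, 0.0789]
orientation: [-0.092, 0.644, 0.753, 0.102]
contact_force: [-0.9, 0.1, -0.8]
grip_width: 0.0853
gripper_force: 0.0
```

>>> {"api": "move_arm", "payload": {
  "twist": [
    [0.17, -0.98, -0.31],
    [0.17, -0.98, -0.31],
    [0.17, -0.98, -0.31],
    [0.17, -0.98, -0.31],
    [0, 0, 0]
  ],
  "translation": [
    [0.44, 0.03, 0.28],
    [0.46, 0.05, 0.25],
    [0.47, 0.06, 0.22],
    [0.48, 0.07, 0.19],
    [0, 0, 0]
  ],
  "gripper": [1, 1, 1, 1, 1]
}}

```text
time: 4.45
position: [0.4943, 0.0674, 0.0663]
orientation: [-0.0, 0.615, 0.789, -0.001]
contact_force: [-0.3, 0.0, 0.5]
grip_width: 0.0853
gripper_force: 0.0
```

```bash
python3 - <<'E'
from h import *
d=cam('wrist');o=st();print(o['time'],o['position'])
save(d,'pics/w2.png',s=1)
print('mouth',proj(d,(.5128,.0027,.011)),'origin top',proj(d,(.4977,.0612,.017)),'handle',proj(d,(.488,.0952,.022)))
plan((.4977,.0612,.005),down(103.8))
E
```

```text
4.5 [0.4947 0.0664 0.0663]
mouth [256.6103 309.8774] origin top [256.2434 230.7414] handle [254.3994 176.2163]
n 4 twist [-0.01, 0.0, 0.02] g 1
 T [[-0.07,0.02,0.77],[-0.07,0.02,0.77],[-0.08,0.03,0.76],[-0.07,0.02,0.77]]
```

View pics/w2.png

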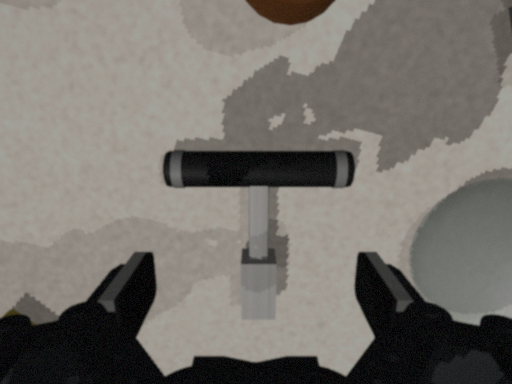

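The picture shows the key square to the fingers on column 259, with its handle at row 168 and the front edge of the head at row 250. Now I'll refine the position along the shank.

```bash
python3 - <<'E'
from h import *
d=cam('wrist');o=st();r=Rt(o)
for v,z,x in((168,.022,-36),(250,.022,21),(319,.022,61)):
    q=pz(d,259,v,z); print(q, 'tool',r.inv().apply(q-o['position']), 'key origin tool x',r.inv().apply(q-o['position'])[0]+x/1000)
E
```

```text
[0.4896 0.0995 0.022 ] tool [0.0345 0.003  0.0444] key origin tool x -0.0014679385334603959
[0.5021 0.0506 0.022 ] tool [-0.0159  0.0033  0.0444] key origin tool x 0.005110010825393068
[0.5142 0.0033 0.022 ] tool [-0.0647  0.0036  0.0443] key origin tool x -0.0037179965023134975
```

>>> {"api": "move_arm", "payload": {
  "twist": [
    [0, 0, 0],
    [0, 0, 0],
    [0, 0, 0],
    [0, 0, 0],
    [0, 0, 0],
    [0, 0, 0],
    [0, 0, 0],
    [0, 0, 0],
    [0, 0, 0],
    [0, 0, 0]
  ],
  "translation": [
    [-0.03, 0.04, 0.77],
    [-0.03, 0.04, 0.77],
    [-0.03, 0.04, 0.77],
    [0, 0.03, 0.76],
    [0, 0, 0],
    [0, 0, 0],
    [0, 0, 0],
    [0, 0, 0],
    [0, 0, 0],
    [0, 0, 0]
  ],
  "gripper": [1, 1, 1, 1, -1, -1, -1, -1, -1, -1]
}}

```text
time: 5.38
position: [0.5, 0.0624, 0.0056]
orientation: [-0.0, 0.617, 0.787, -0.0]
contact_force: [-0.3, -0.0, -0.2]
grip_width: 0.0124
gripper_force: 0.3
```

```bash
python3 - <<'E'
from h import *
o=st();p=o['position'];r=Rt(o)
p,r=plan((p[0],p[1],.0796),r,g=-1,p=p,r=r)
plan((.6029,-.144,.0796),down(79.65),g=-1,p=p,r=r)
E
```

```text
n 4 twist [0.0, 0.0, 0.0] g -1
 T [[0.0,0.0,-0.93],[0.0,0.0,-0.92],[0.0,0.0,-0.93],[0.0,0.0,-0.92]]
n 12 twist [0.0, 0.0, 0.5] g -1
 T [[-0.94,0.21,0.0],[-0.93,0.24,0.0],[-0.92,0.28,0.0],[-0.91,0.31,0.0],[-0.9,0.34,0.0],[-0.89,0.37,0.0],[-0.87,0.4,0.0],[-0.86,0.43,0.0],[-0.84,0.46,0.0],[-0.82,0.49,0.0]]
 T [[-0.81,0.52,0.0],[-0.79,0.56,-0.01]]
```

>>> {"api": "move_arm", "payload": {
  "twist": [
    [0, 0, 0],
    [0, 0, 0],
    [0, 0, 0],
    [0, 0, 0],
    [0, 0, 0],
    [0, 0, 0],
    [0, 0, 0.5],
    [0, 0, 0.5],
    [0, 0, 0.5],
    [0, 0, 0.5]
  ],
  "translation": [
    [0, 0, 0],
    [0, 0, -0.5],
    [0, 0, -0.8],
    [0, 0, -0.8],
    [0, 0, -0.8],
    [0, 0, -0.8],
    [-0.94, 0.21, 0],
    [-0.93, 0.24, 0],
    [-0.92, 0.28, 0],
    [-0.91, 0.31, 0]
  ],
  "gripper": [-1, -1, -1, -1, -1, -1, -1, -1, -1, -1]
}}

```text
time: 6.22
position: [0.5343, -0.0068, 0.0797]
orientation: [-0.001, 0.671, 0.741, -0.0]
contact_force: [0.4, -0.4, -1.7]
grip_width: 0.0103
gripper_force: 59.0
```

>>> {"api": "move_arm", "payload": {
  "twist": [
    [0, 0, 0.5],
    [0, 0, 0.5],
    [0, 0, 0.5],
    [0, 0, 0.5],
    [0, 0, 0.5],
    [0, 0, 0.5],
    [0, 0, 0.5],
    [0, 0, 0.5],
    [0, 0, 0]
  ],
  "translation": [
    [-0.9, 0.34, 0],
    [-0.89, 0.37, 0],
    [-0.87, 0.4, 0],
    [-0.86, 0.43, 0],
    [-0.84, 0.46, 0],
    [-0.82, 0.49, 0],
    [-0.81, 0.52, 0],
    [-0.79, 0.56, 0],
    [0, 0, 0]
  ],
  "gripper": [-1, -1, -1, -1, -1, -1, -1, -1, -1]
}}

```text
time: 6.97
position: [0.6053, -0.1474, 0.0796]
orientation: [0.001, 0.768, 0.64, 0.0]
contact_force: [0.6, -0.7, -2.4]
grip_width: 0.0101
gripper_force: 59.1
```

```bash
python3 - <<'E'
from h import *
d=cam('wrist');o=st();r=Rt(o);print(o['time'],o['position'],o['orientation'],o['contact_force'],o['grip_width'],o['gripper_force'])
z=.085
m=o['position']+r.apply([-.0615,0,0]);m[2]=.085
print('mouth pred',proj(d,m),'tip pred',proj(d,(.5892,-.2188,.085)),'face',proj(d,(.584,-.2473,.085)))
import pickle
pickle.dump(d,open('d3.pkl','wb')); im=d['pixels'][:,:,::-1]
save(d,'pics/w3.png',s=1.5)
E
```

```text
7.0167 [ 0.6039 -0.1456  0.0793] [ 0.0002  0.7679  0.6406 -0.0001] [-0.9546  0.2473 -1.4992] 0.010028335826612526 59.0515261888504
mouth pred [250.8364 373.531 ] tip pred [248.4259 394.1576] face [248.7961 436.6477]
```

View pics/w3.png

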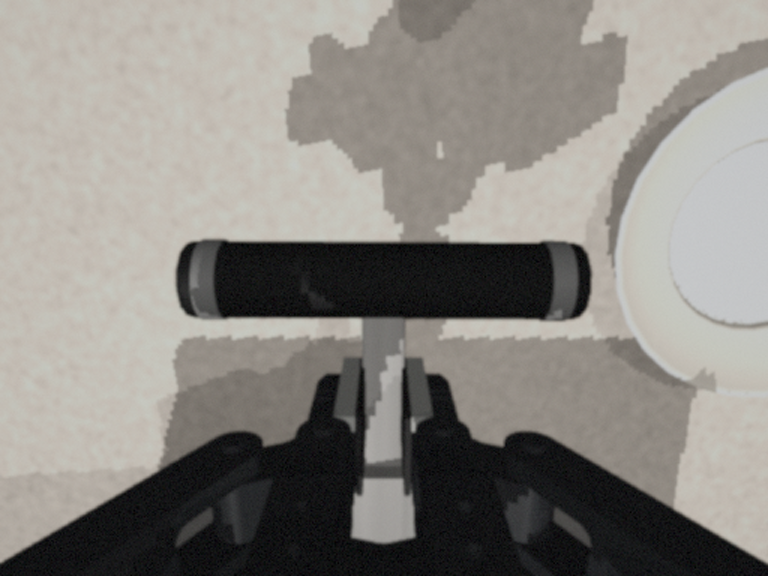

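```bash
python3 - <<'E'
from h import *
import pickle
from scipy.optimize import least_squares
d=pickle.load(open('d3.pkl','rb'));o=st();r=Rt(o);P=o['position']
K=np.array([[-36,55,0],[-36,-55,0],[21,-11,11],[21,11,11],[61,-11,11],[61,11,11]])/1000.
px=np.array([[178,280],[590,280],[363,477],[410,477],[351,541],[416,541]])/1.5
# key frame in tool: x_key=-x_tool, z_key=-z_tool => y_key=+y_tool
base=R.from_euler('y',180,degrees=True)
def T(v): return base*R.from_euler('zyx',v[3:],degrees=True)
def f(v): 
    q=P+r.apply(v[:3]+T(v).apply(K)); return (np.array([proj(d,a) for a in q])-px).ravel()
s=least_squares(f,[0,0,-.005,0,0,0]);print(s.x,f(s.x).round(1))
s0=least_squares(lambda w:f([w[0],w[1],-.0054,0,0,0]),[0,0]);print(s0.x,f([*s0.x,-.0054,0,0,0]).round(1))
t=cam('top')
q=P+r.apply(s.x[:3]+T(s.x).apply(np.array([[61,0,0],[-36,0,0]])/1000));print('mouth,handle world',q)
im=t['pixels'][:,:,::-1];c=cv2.resize(np.ascontiguousarray(im[110:200,290:390]),None,fx=6,fy=6,interpolation=cv2.INTER_CUBIC);cv2.imwrite('pics/t3.png',c)
print('top proj mouth', (proj(t,q[0])-[290,110])*6,'tip',(proj(t,(.5892,-.2188,.085))-[290,110])*6)
E
```

```text
[  -0.0035   -0.0005   -0.0093   -2.0821   -0.7109 -169.0964] [  3.9   7.   -6.   12.5  35.9 -15.7 -39.8 -19.2  45.4   8.2 -39.4   3.4]
[-0.0021  0.0029] [ 269.4    3.  -268.4    3.6  -10.4    4.6    8.7    4.5   -0.6   33.9
    2.9   33.8]
mouth,handle world [[ 0.5941 -0.2094  0.0883]
 [ 0.6078 -0.1134  0.0888]]
top proj mouth [310.1384 236.9299] tip [327.8434 247.657 ]
```

View pics/t3.png

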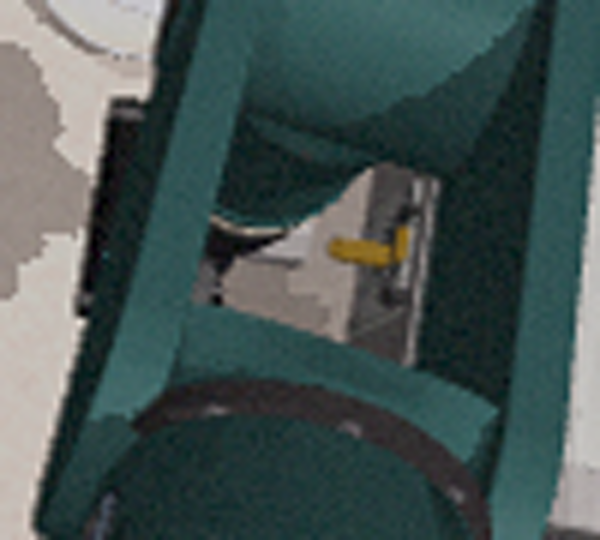

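```bash
cat > fit.py <<'E'
from h import *
import pickle
from scipy.optimize import least_squares
d=pickle.load(open('d3.pkl','rb'));o=st();r=Rt(o);P=o['position']
K=np.array([[-36,-55,0],[-36,55,0],[21,-11,11],[21,11,11],[61,-11,11],[61,11,11]])/1000.
px=np.array([[178,280],[590,280],[363,477],[410,477],[351,541],[416,541]])/1.5
base=R.from_euler('y',180,degrees=True)
def T(v): return base*R.from_euler('zyx',v[3:],degrees=True)
def f(v): 
    q=P+r.apply(v[:3]+T(v).apply(K)); return (np.array([proj(d,a) for a in q])-px).ravel()
s=least_squares(f,[0,0,-.005,0,0,0]);print(s.x,f(s.x).round(1))
s0=least_squares(lambda w:f([w[0],w[1],-.0054,0,0,0]),[0,0]);print(s0.x,f([*s0.x,-.0054,0,0,0]).round(1))
q=P+r.apply(s.x[:3]+T(s.x).apply(np.array([[61,0,0],[-36,0,0]])/1000));print('mouth,handle world',q)
t=cam('top')
print('top proj lower corner', [(proj(t,P+r.apply(s.x[:3]+T(s.x).apply(k)))-[290,110])*6 for k in np.array([[61,-11,11],[21,-11,11],[61,11,11]])/1000])
E
python3 fit.py
```

```text
[-0.0003  0.0045 -0.0041 -0.65   13.7403 -2.0003] [-0.3  4.2  1.7  3.2 -9.  -6.7  8.  -7.6  0.1  3.8 -0.5  2.7]
[0.0027 0.0041] [  4.5 -10.2  -4.4 -11.1 -10.8  -7.5   8.8  -7.7  -0.9  23.3   3.   23. ]
mouth,handle world [[ 0.5953 -0.2035  0.0686]
 [ 0.614  -0.1111  0.0916]]
top proj lower corner [array([295.8811, 259.2616]), array([222.5182, 241.2468]), array([302.8026, 216.4719])]
```

```bash
cat > fit2.py <<'E'
from h import *
import pickle
from scipy.optimize import least_squares
d=pickle.load(open('d3.pkl','rb'))
g=d['pixels'].mean(2)
# edges: columns profile through head mid-row, rows profile through head col 256
print('row332',g[332,228:284].round().astype(int)); print('row350',g[350,228:284].round().astype(int)); print('col256 290-370',g[290:370,256].round().astype(int))
print('row187 l',g[187,112:130].round().astype(int),'r',g[187,382:402].round().astype(int)); print('col200',g[150:222,200].round().astype(int))
E
python3 fit2.py
```

```text
row332 [ 18  17  18  16  20  23  21  65 125 155 162 162 162 163 167 166 166 165
 165 164 164 161 161 161 158 160 158 159 161 160 161 160 161 160 160 160
 160 161 160 160 155 154 153 150 154 151 126  76  39  35  32  32  23  16
  21  26]
row350 [ 19  13  10  26  19  33  73 124 153 159 160 161 161 163 164 164 162 162
 161 159 158 159 159 158 157 157 157 157 158 158 156 158 159 159 158 157
 159 158 159 156 153 152 151 152 155 156 152 129  82  32  23  18  18  16
  23  14]
col256 290-370 [161 163 163 163 162 163 163 163 164 162 161 162 162 164 162 161 149 126
 105  94  88  77  68  69  69  68  66  70  99 135 157 163 160 159 161 161
 162 160 162 161 162 160 161 160 159 160 158 159 158 160 157 158 159 159
 158 159 157 158 157 160 158 158 158 156 157 155 155 157 155 155 152 131
  82  35  26  21  11  16  16  16]
row187 l [192 192 191 186 166 117  63  39  37  37  42  39  39  59  94 121 128 125] r [ 92  88  83  60  33  11  17  21  22  17  27  68 133 168 173 172 173 173
 176 178]
col200 [192 193 192 194 193 192 192 194 193 189 158  95  28  14  22  17  19  22
  17  18  19  19  22  22  24  23  22  26  18  27  25  26  22  24  24  21
  29  31  26  26  29  27  32  30  28  30  25  22  23  25  16  20  25  19
  13  17  18  16  11  10  24  84 157 187 195 195 195 194 193 191 189 189]
```

```bash
cat > fit3.py <<'E'
from fit import *
px=np.array([[117.2,186.2],[393.8,186.2],[236.3,318.7],[274.1,318.7],[233.9,362],[276.5,362]])
def f(v):
    q=P0+r0.apply(v[:3]+T(v).apply(K)); return (np.array([proj(d,a) for a in q])-px).ravel()
from rig import telemetry
P0=P;r0=r
for fix in (0,1):
    g=(lambda v:f(v)) if not fix else (lambda v:f([*v[:5],0]))
    s=least_squares(g,[0,0,-.005,0,10,0][:6-fix],loss='soft_l1');print('fit',s.x,g(s.x).round(1))
E
python3 fit3.py | grep -A1 fit
```

```text
fit [ 0.0003  0.0045 -0.0041 -0.2741 13.2436  0.1262] [ -0.2   0.6   0.2   0.6  -5.1 -10.3   5.6 -10.3  -0.1   0.6   0.2   0.4]
fit [ 0.0003  0.0046 -0.0041 -0.2975 13.244 ] [ -0.2   0.6   0.2   0.6  -5.  -10.2   5.7 -10.4  -0.2   0.6   0.1   0.4]
```

```bash
cat > fit3.py <<'E'
from fit import *
K=np.array([[-36,-55,0],[-36,55,0],[21,0,11],[21,0,6]])/1000.
px=np.array([[117.2,186.2],[393.8,186.2],[255.3,318.7],[255.3,307.5]])
def f(v):
    q=P+r.apply(v[:3]+T([*v,0]).apply(K)); return (np.array([proj(d,a) for a in q])-px).ravel()
s=least_squares(f,[0,0,-.005,0,0]);print('fit',s.x,f(s.x).round(1))
for z in (-.0054,): 
  s=least_squares(lambda w:f([w[0],w[1],z,w[2],w[3]]),[0,0,0,0]);print('fit',s.x,f([s.x[0],s.x[1],z,s.x[2],s.x[3]]).round(1))
a=s.x;v=[a[0],a[1],-.0054,a[2],a[3]]
t=cam('top')
print('fit top', [((proj(t,P+r.apply(v[:3]+T([*v,0]).apply(k)))-[290,110])*6).round() for k in np.array([[61,-11,11],[61,-11,-11],[21,-11,11],[61,11,11]])/1000])
E
python3 fit3.py | grep -A1 fit
```

```text
fit [-0.0006  0.0049 -0.0083 -0.3664  6.5642] [-0.2 -0.  -0.   0.2  0.2 -1.5  0.1  1.5]
fit [-0.0018  0.0049 -0.3626  7.3299] [ 2.4  1.3 -2.7  1.4  0.1 -3.6  0.1 -0.5]
fit top [array([300., 257.]), array([285., 264.]), array([223., 242.]), array([307., 214.])]
```

```bash
python3 - <<'E'
import re
s=open('fit3.py').read()
s=s.replace("K=np","""H=np.array([[.0001,-.9569,-.2906],[1,.0002,-.0002],[.0002,-.2906,.9569]])
rm=d['R'].T@H.T; r=R.from_matrix(rm); P=-d['R'].T@d['t']-rm@[.0736,.0016,-.1416]; print('fit tool then',P,'now',o['position'],r.as_matrix())
K=np""",1)
open('fit3.py','w').write(s)
E
python3 fit3.py | grep -A3 fit
```

```text
fit tool then [ 0.6045 -0.1453  0.0796] now [ 0.6019 -0.143   0.0787] [[ 0.1808  0.9835  0.0034]
 [ 0.9835 -0.1808 -0.0013]
 [-0.0006  0.0035 -1.    ]]
fit [ 0.0011  0.0017 -0.0073 -0.0119  6.6363] [-0.1 -0.   0.   0.1  0.1 -1.5  0.1  1.5]
fit [ 0.0004  0.0017 -0.0116  7.1559] [ 1.6  0.9 -1.7  1.   0.1 -2.9  0.1  0.2]
fit top [array([300., 257.]), array([285., 263.]), array([222., 241.]), array([307., 213.])]
```

```bash
cat >> h.py <<'E'
U=np.array([np.cos(np.radians(-100.35)),np.sin(np.radians(-100.35)),0]); TIP=np.array([.5890,-.2190,.085])
KO=np.array([.001,0.,-.0070])
def keypose(gap,pitch=6.5,dz=0,dl=0): # tool pose with mouth gap before the tip
    tR=down(79.65)*R.from_euler('y',-pitch,degrees=True)
    ko=TIP-U*(gap+.061)+[0,0,dz]+dl*np.array([-U[1],U[0],0]); return ko-tR.apply(KO),tR
E
python3 - <<'E'
from h import *
o=st();print(o['position'],o['contact_force'],o['torque'],o['time'])
p,r=plan(*keypose(.008),g=-1)
plan(*keypose(-.030),g=-1,p=p,r=r,n=5)
E
```

```text
[ 0.6023 -0.1431  0.0787] [ 0.2752  0.4242 -2.0858] [-0.0109  0.0148 -0.0031] 7.3667
n 2 twist [-0.01, -0.81, 0.02] g -1
 T [[-0.25,0.01,0.01],[-0.24,0.02,0.03]]
n 5 twist [0.0, 0.0, 0.0] g -1
 T [[-0.38,0.0,0.04],[-0.38,0.0,0.04],[-0.38,0.0,0.04],[-0.37,0.0,0.05],[-0.38,0.0,0.04]]
```

>>> {"api": "move_arm", "payload": {
  "twist": [
    [-0.01, -0.81, 0.02],
    [-0.01, -0.81, 0.02],
    [0, 0, 0],
    [0, 0, 0],
    [0, 0, 0],
    [0, 0, 0]
  ],
  "translation": [
    [-0.25, 0.01, 0.01],
    [-0.24, 0.02, 0.03],
    [-0.2, 0, 0.02],
    [-0.2, 0, 0.02],
    [-0.2, 0, 0.02],
    [0, 0, 0]
  ],
  "gripper": [-1, -1, -1, -1, -1, -1]
}}

```text
time: 7.87
position: [0.5996, -0.1604, 0.0775]
orientation: [0.033, 0.767, 0.639, -0.04]
contact_force: [1.1, 5.2, -8.0]
grip_width: 0.01
gripper_force: 58.7
```

```bash
python3 - <<'E'
from h import *
o=st();print(o['position'],keypose(-.004)[0],o['contact_force'],o['torque'],o['time'])
E
```

```text
[ 0.5996 -0.1604  0.0775] [ 0.5989 -0.1647  0.0782] [ 1.1081  5.2137 -7.9659] [ 1.1421 -0.2096  0.0266] 7.8667
```

>>> {"api": "move_arm", "payload": {
  "twist": [
    [0, 0, 0],
    [0, 0, 0],
    [0, 0, 0],
    [0, 0, 0],
    [0, 0, 0],
    [0, 0, 0]
  ],
  "translation": [
    [0.25, 0, 0],
    [0, 0, 0.15],
    [-0.15, 0, 0.02],
    [-0.2, 0, 0.02],
    [-0.1, 0, 0],
    [0, 0, 0]
  ],
  "gripper": [-1, -1, -1, -1, -1, -1]
}}

```text
time: 8.37
position: [0.5987, -0.1712, 0.0751]
orientation: [0.036, 0.767, 0.639, -0.043]
contact_force: [2.0, -1.6, -4.9]
grip_width: 0.0098
gripper_force: 59.0
```

```bash
python3 - <<'E'
from h import *
o=st();print(o['position'],o['contact_force'],o['torque'],o['time'])
d=cam('wrist');import pickle;pickle.dump(d,open('d4.pkl','wb'))
g=d['pixels'].mean(2)
for c in (200,310): print(g[140:225:1,c].round().astype(int))
print(g[290:350,256].round().astype(int))
E
```

```text
[ 0.5987 -0.1712  0.0751] [ 2.0294 -1.5966 -4.8977] [-0.0333 -0.2172  0.0721] 8.3667
[197 198 198 199 200 200 201 201 201 199 201 200 200 200 198 198 196 197
 197 189 159  87  24  21  21  20  14  20  16  22  22  23  22  21  22  16
  20  23  19  28  25  17  26  30  26  24  27  24  31  24  23  23  22  19
  23  26  24  20  21  24  25  16  25  14  21  21  22  16  22  15  14  58
 114 142 147 146 147 146 145 146 146 143 135 124 120]
[201 202 200 199 196 194 192 192 192 192 194 196 196 200 199 198 197 196
 194 186 155  82  20  10  15  10  16  16  22  22  15  18  16  22  16  23
  16  11  20  22  18  23  24  19  21  23  27  17  26  23  24  21  18  24
  26  12  19  19  19  25  19  25  19  17  15  24  19  21   6  13  20  58
 113 140 147 144 145 142 144 145 143 146 149 148 148]
[165 165 165 166 165 165 165 163 164 167 166 163 148 122 111 110 108 103
  99  88  78  68  67  70  70  68  74 102 140 161 166 166 166 167 165 166
 166 165 164 164 165 166 165 165 164 164 164 163 162 165 165 164 164 164
 165 165 162 162 163 163]
```

>>> {"api": "move_arm", "payload": {
  "twist": [
    [0, 0, 0],
    [0, 0, 0],
    [0, 0, 0],
    [0, 0, 0]
  ],
  "translation": [
    [-0.15, 0, 0.05],
    [-0.2, 0, 0.03],
    [-0.2, 0, 0.03],
    [0, 0, 0]
  ],
  "gripper": [-1, -1, -1, -1]
}}

```text
time: 8.75
position: [0.597, -0.1807, 0.0746]
orientation: [0.036, 0.767, 0.639, -0.043]
contact_force: [1.1, 4.3, 1.4]
grip_width: 0.0099
gripper_force: 59.9
```

>>> {"api": "move_arm", "payload": {
  "twist": [
    [0, 0, 0],
    [0, 0, 0],
    [0, 0, 0],
    [0, 0, 0]
  ],
  "translation": [
    [-0.2, 0, 0.01],
    [-0.2, 0, 0.01],
    [-0.1, 0, 0],
    [0, 0, 0]
  ],
  "gripper": [-1, -1, -1, -1]
}}

```text
time: 9.08
position: [0.5961, -0.1859, 0.0754]
orientation: [0.034, 0.768, 0.638, -0.04]
contact_force: [3.8, 21.1, 5.6]
grip_width: 0.0099
gripper_force: 60.6
```

```bash
python3 - <<'E'
from h import *
o=st();print(o['position'],o['contact_force'],o['torque'],o['time'],keypose(-.03)[0])
E
```

```text
[ 0.5961 -0.1859  0.0754] [ 3.7817 21.0557  5.5997] [ 3.5077 -0.7303  0.0211] 9.0833 [ 0.5942 -0.1903  0.0782]
```

```bash
python3 - <<'E'
from h import *
Y=np.array([.9837,-.1797,0]);C=np.array([.6014,-.1519,0])
o=st();p=o['position'];r=Rt(o)
print('back-off');p=p+[0,0,.05]
p,r=plan(C-.036*Y+[0,0,.122],down(79.65),g=-1,p=p,r=r)
p,r=plan(C-.036*Y+[0,0,.055],down(79.65),g=-1,p=p,r=r,n=7)
E
```

```text
back-off
n 2 twist [0.01, 0.75, -0.02] g -1
 T [[0.86,-0.92,-0.01],[0.86,-0.93,0.04]]
n 7 twist [0.0, 0.0, 0.0] g -1
 T [[0.0,0.0,0.48],[0.0,0.0,0.48],[0.0,0.0,0.48],[0.0,0.0,0.48],[0.0,0.0,0.48],[0.0,0.0,0.48],[0.0,0.0,0.47]]
```

>>> {"api": "move_arm", "payload": {
  "twist": [
    [0, 0, 0],
    [0, 0, 0],
    [0, 0, 0],
    [0, 0, 0],
    [0, 0, 0],
    [0, 0, 0],
    [0, 0, 0]
  ],
  "translation": [
    [0.1, 0, 0],
    [0, 0, 0],
    [0, 0, 0],
    [0, 0, 0],
    [0, 0, -0.8],
    [0, 0, -0.9],
    [0, 0, -0.8]
  ],
  "gripper": [-1, 0, 0, 0, 0, 0, 0]
}}

```text
time: 9.67
position: [0.5958, -0.184, 0.1246]
orientation: [0.036, 0.767, 0.639, -0.044]
contact_force: [0.7, 0.1, 0.2]
grip_width: 0.0428
gripper_force: 0.0
```

```bash
python3 - <<'E'
from h import *
F=np.array([.584,-.2473,0])
p,r=plan(F-U*.142+[0,0,.122],down(79.65),g=-1)
p,r=plan(F-U*.142+[0,0,.078],down(79.65),g=-1,p=p,r=r)
E
```

```text
n 4 twist [0.0, 0.41, 0.0] g -1
 T [[0.97,0.0,-0.08],[0.97,0.0,-0.05],[0.97,-0.01,-0.02],[0.97,0.0,0.01]]
n 3 twist [0.0, -0.01, -0.01] g -1
 T [[0.0,0.0,0.73],[0.0,0.0,0.73],[-0.01,0.0,0.74]]
```

>>> {"api": "move_arm", "payload": {
  "twist": [
    [0, 0.41, 0],
    [0, 0.41, 0],
    [0, 0.41, 0],
    [0, 0.41, 0],
    [0, 0, 0],
    [0, 0, 0],
    [0, 0, 0],
    [0, 0, 0],
    [0, 0, 0],
    [0, 0, 0]
  ],
  "translation": [
    [0.97, 0, -0.08],
    [0.97, 0, -0.05],
    [0.97, 0, 0],
    [0.97, 0, 0],
    [0, 0, 0.73],
    [0, 0, 0.73],
    [0, 0, 0.73],
    [-0.4, 0, 0],
    [-0.4, 0, 0],
    [0, 0, 0]
  ],
  "gripper": [-1, -1, -1, -1, -1, -1, -1, -1, -1, -1]
}}

```text
time: 10.5
position: [0.6076, -0.1249, 0.0782]
orientation: [0.0, 0.769, 0.64, 0.0]
contact_force: [-0.1, 0.4, 0.3]
grip_width: -0.0003
gripper_force: 0.0
```

```bash
python3 - <<'E'
from h import *
o=st();print(o['position'],o['contact_force'],o['time'],'gap from face along axis',np.dot(np.array([.584,-.2473,0])-o['position'],U))
import pickle;d=cam('top');pickle.dump(d,open('d5.pkl','wb'))
save(d,'pics/t5.png',(280,100,400,210),5)
E
```

```text
[ 0.6076 -0.1249  0.0782] [-0.0703  0.4338  0.2597] 10.5 gap from face along axis 0.12459587997225999
```

View pics/t5.png

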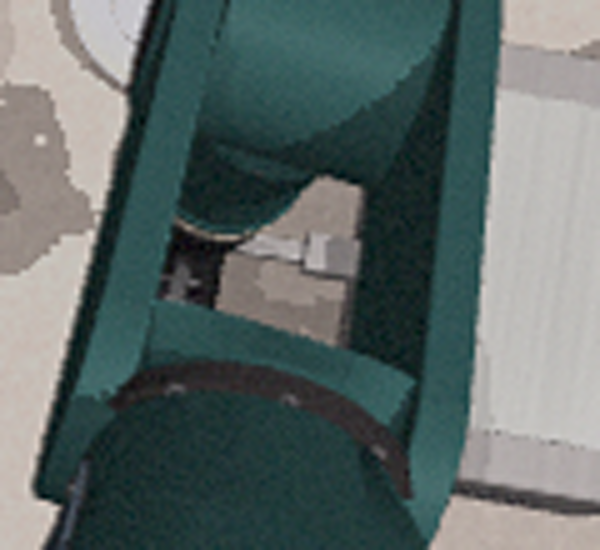

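The key hangs on the spindle. The back edge of the head is at crop (307,252), and the shank runs level. Next I push it home.

>>> {"api": "move_arm", "payload": {
  "twist": [
    [0, 0, 0],
    [0, 0, 0],
    [0, 0, 0],
    [0, 0, 0]
  ],
  "translation": [
    [-0.2, 0, 0],
    [-0.15, 0, 0],
    [-0.15, 0, 0],
    [0, 0, 0]
  ],
  "gripper": [-1, -1, -1, -1]
}}

```text
time: 10.88
position: [0.606, -0.1294, 0.078]
orientation: [-0.002, 0.769, 0.639, 0.003]
contact_force: [2.5, 12.3, 0.9]
grip_width: -0.0002
gripper_force: 6.3
```

```bash
python3 - <<'E'
from h import *
import pickle
o=st();F=np.array([.584,-.2473,0]);print(o['position'],o['contact_force'],o['time'],'gap',np.dot(F-o['position'],U))
d=pickle.load(open('d5.pkl','rb'));q=pz(d,341.4,150.4,.095);print('head rear from face',np.dot(F-q,U))
Y=np.array([.9837,-.1797,0]);C=np.array([.6014,-.1519,0])
p,r=plan(o['position']*[1,1,0]-U*.006+[0,0,.122],down(79.65),g=-1)
p,r=plan(C-.036*Y+[0,0,.112],down(79.65),g=-1,p=p,r=r)
E
```

```text
[ 0.606  -0.1294  0.078 ] [ 2.4806 12.3474  0.8844] 10.8833 gap 0.1199255464453003
head rear from face 0.040839970289693286
n 3 twist [0.0, -0.03, -0.01] g -1
 T [[0.11,0.0,-0.73],[0.1,0.0,-0.73],[0.1,0.0,-0.74]]
n 2 twist [0.0, -0.01, 0.0] g -1
 T [[-0.72,-0.91,0.25],[-0.73,-0.92,0.25]]
```

>>> {"api": "move_arm", "payload": {
  "twist": [
    [0, 0, 0],
    [0, 0, 0],
    [0, 0, 0],
    [0, 0, 0],
    [0, 0, 0],
    [0, 0, 0]
  ],
  "translation": [
    [0.11, 0, -0.73],
    [0.1, 0, -0.73],
    [0.1, 0, -0.74],
    [-0.72, -1, 0.25],
    [-0.73, -1, 0.25],
    [0, -0.3, 0]
  ],
  "gripper": [-1, -1, -1, -1, -1, -1]
}}

```text
time: 11.38
position: [0.5528, -0.1476, 0.1113]
orientation: [-0.001, 0.768, 0.64, -0.001]
contact_force: [-1.0, 0.2, -0.1]
grip_width: 0.0004
gripper_force: 0.0
```

>>> {"api": "move_arm", "payload": {
  "twist": [
    [0, 0, 0],
    [0, 0, 0],
    [0, 0, 0],
    [0, 0, 0]
  ],
  "translation": [
    [0, 0, 0.4],
    [0, 0, 0.4],
    [0, 0, 0.3],
    [0, 0, 0]
  ],
  "gripper": [-1, -1, -1, -1]
}}

```text
time: 11.72
position: [0.5565, -0.1462, 0.088]
orientation: [-0.001, 0.768, 0.64, 0.0]
contact_force: [0.5, -1.8, 0.2]
grip_width: 0.0004
gripper_force: 0.4
```

>>> {"api": "move_arm", "payload": {
  "twist": [
    [0, 0, 0],
    [0, 0, 0],
    [0, 0, 0],
    [0, 0, 0]
  ],
  "translation": [
    [0, 0.1, 0.3],
    [0, 0.1, 0.3],
    [0, 0.05, 0.3],
    [0, 0, 0]
  ],
  "gripper": [-1, -1, -1, -1]
}}

```text
time: 12.05
position: [0.5608, -0.1473, 0.0701]
orientation: [-0.001, 0.768, 0.64, 0.0]
contact_force: [-1.4, -0.2, 1.8]
grip_width: -0.0001
gripper_force: 1.0
```

```bash
python3 - <<'E'
from h import *
o=st();print(o['position'],o['contact_force'],o['torque'],o['time'])
import pickle;d=cam('wrist');pickle.dump(d,open('d6.pkl','wb'))
save(d,'pics/w6.png')
E
```

```text
[ 0.5608 -0.1473  0.0701] [-1.4012 -0.1609  1.7946] [-0.0181  0.2196 -0.0464] 12.05
```

View pics/w6.png

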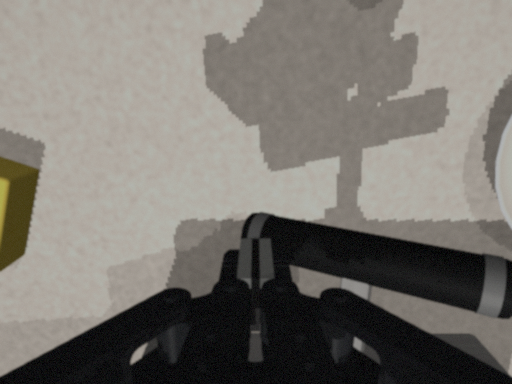

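The handle has turned with its far end up, and the fingers press on its near end at (258,240). I keep pushing, checking with numbers only from here on.

>>> {"api": "move_arm", "payload": {
  "twist": [
    [0, 0, 0],
    [0, 0, 0],
    [0, 0, 0],
    [0, 0, 0]
  ],
  "translation": [
    [0, 0.15, 0.25],
    [0, 0.1, 0.25],
    [0, 0.05, 0.2],
    [0, 0, 0]
  ],
  "gripper": [-1, -1, -1, -1]
}}

```text
time: 12.43
position: [0.5672, -0.1488, 0.0567]
orientation: [-0.0, 0.768, 0.64, 0.0]
contact_force: [-1.6, -0.5, 1.1]
grip_width: 0.0003
gripper_force: 1.0
```

```bash
python3 - <<'E'
from h import *
o=st();print(o['position'],o['contact_force'],o['torque'],o['time'])
Y=np.array([.9837,-.1797,0]);C=np.array([.6014,-.1519,0])
p,r=plan(o['position']*[1,1,0]-Y*.012+[0,0,.165],down(79.65),g=-1)
p,r=plan(C+.085*Y+[0,0,.165],down(79.65),g=-1,p=p,r=r)
p,r=plan(C+.085*Y+[0,0,.105],down(79.65),g=-1,p=p,r=r)
E
```

```text
[ 0.5672 -0.1488  0.0567] [-1.5688 -0.5083  1.0531] [-0.0718  0.2437  0.0252] 12.4333
n 6 twist [0.0, 0.0, 0.0] g -1
 T [[0.0,-0.1,-0.9],[0.0,-0.1,-0.9],[0.0,-0.1,-0.9],[0.0,-0.1,-0.91],[0.0,-0.1,-0.9],[0.01,-0.1,-0.91]]
n 7 twist [0.0, 0.0, 0.0] g -1
 T [[0.02,0.94,0.0],[0.02,0.94,0.0],[0.02,0.94,0.0],[0.02,0.93,0.0],[0.03,0.94,0.0],[0.02,0.93,0.0],[0.03,0.94,0.0]]
n 3 twist [0.0, -0.01, 0.0] g -1
 T [[0.0,0.0,1.0],[0.0,0.0,1.0],[0.0,0.0,1.0]]
```

>>> {"api": "move_arm", "payload": {
  "twist": [
    [0, 0, 0],
    [0, 0, 0],
    [0, 0, 0],
    [0, 0, 0],
    [0, 0, 0],
    [0, 0, 0],
    [0, 0, 0],
    [0, 0, 0],
    [0, 0, 0],
    [0, 0, 0]
  ],
  "translation": [
    [0, -0.3, -0.6],
    [0, -0.1, -0.9],
    [0, -0.1, -0.9],
    [0, -0.1, -0.9],
    [0, 0, -1],
    [0, 0, -1],
    [0.02, 0.94, 0],
    [0.02, 0.94, 0],
    [0.02, 0.94, 0],
    [0.02, 0.94, 0]
  ],
  "gripper": [-1, -1, -1, -1, -1, -1, -1, -1, -1, -1]
}}

```text
time: 13.27
position: [0.6305, -0.1587, 0.1652]
orientation: [0.0, 0.768, 0.64, 0.001]
contact_force: [-0.0, 0.1, 0.2]
grip_width: 0.0001
gripper_force: 0.0
```

>>> {"api": "move_arm", "payload": {
  "twist": [
    [0, 0, 0],
    [0, 0, 0],
    [0, 0, 0],
    [0, 0, 0],
    [0, 0, 0],
    [0, 0, 0],
    [0, 0, 0]
  ],
  "translation": [
    [0.02, 0.94, 0],
    [0.02, 0.94, 0],
    [0.02, 0.94, 0],
    [0, 0, 0.9],
    [0, 0, 0.9],
    [0, 0, 0.8],
    [0, 0, 0]
  ],
  "gripper": [-1, -1, -1, -1, -1, -1, -1]
}}

```text
time: 13.85
position: [0.6829, -0.1667, 0.1089]
orientation: [-0.003, 0.768, 0.64, -0.001]
contact_force: [-1.6, -0.1, -0.5]
grip_width: 0.0002
gripper_force: 0.0
```

```bash
python3 - <<'E'
from h import *
o=st();print(o['position'],o['contact_force'],o['torque'],o['time'])
Y=np.array([.9837,-.1797,0]);C=np.array([.6014,-.1519,0])
print('offset',np.dot(o['position']-C,Y),'axial',np.dot(o['position']-C,U))
p,r=plan(C+.048*Y+[0,0,.108],down(79.65),g=-1,n=3)
p,r=plan(C+.020*Y+[0,0,.108],down(79.65),g=-1,n=6,p=p,r=r)
E
```

```text
[ 0.6829 -0.1667  0.1089] [-1.5591 -0.1036 -0.5378] [-0.027  -0.0062 -0.0158] 13.85
offset 0.0828691521391178 axial -8.165090134491035e-05
n 3 twist [-0.02, -0.01, 0.0] g -1
 T [[0.0,-0.58,0.02],[0.0,-0.58,0.02],[-0.01,-0.58,0.01]]
n 6 twist [0.0, 0.0, 0.0] g -1
 T [[0.0,-0.23,0.0],[0.0,-0.23,0.0],[0.0,-0.24,0.0],[0.0,-0.23,0.0],[0.0,-0.24,0.0],[0.0,-0.23,0.0]]
```

>>> {"api": "move_arm", "payload": {
  "twist": [
    [0, 0, 0],
    [0, 0, 0],
    [0, 0, 0],
    [0, 0, 0],
    [0, 0, 0],
    [0, 0, 0],
    [0, 0, 0],
    [0, 0, 0]
  ],
  "translation": [
    [0, -0.5, 0],
    [0, -0.6, 0],
    [0, -0.6, 0],
    [0, -0.25, 0],
    [0, -0.25, 0],
    [0, -0.25, 0],
    [0, -0.25, 0],
    [0, 0, 0]
  ],
  "gripper": [-1, -1, -1, -1, -1, -1, -1, -1]
}}

```text
time: 14.52
position: [0.6397, -0.1576, 0.1166]
orientation: [0.005, 0.769, 0.64, 0.007]
contact_force: [12.4, 5.5, 7.4]
grip_width: 0.0001
gripper_force: 6.5
```

```bash
cat > rep.py <<'E'
from h import *
o=st();print(o['position'],o['contact_force'],o['torque'],o['time'])
Y=np.array([.9837,-.1797,0]);C=np.array([.6014,-.1519,0])
print('offset',np.dot(o['position']-C,Y),'axial',np.dot(o['position']-C,U))
E
python3 rep.py
```

```text
[ 0.6397 -0.1576  0.1166] [12.4471  5.4721  7.3661] [ 0.9456 -1.9819 -0.0328] 14.5167
offset 0.038706047195858725 axial -0.0013233635673264442
```

>>> {"api": "move_arm", "payload": {
  "twist": [
    [0, 0, 0],
    [0, 0, 0],
    [0, 0, 0],
    [0, 0, 0],
    [0, 0, 0],
    [0, 0, 0],
    [0, 0, 0],
    [0, 0, 0]
  ],
  "translation": [
    [0, 0.8, 0],
    [0, 0.8, 0],
    [0, 0, -0.45],
    [0, 0, -0.4],
    [0, -0.4, 0],
    [0, -0.4, 0],
    [0, -0.4, 0],
    [0, 0, 0]
  ],
  "gripper": [-1, -1, -1, -1, -1, -1, -1, -1]
}}

```text
time: 15.18
position: [0.6364, -0.1582, 0.1281]
orientation: [-0.002, 0.768, 0.64, -0.0]
contact_force: [-0.7, 0.3, -0.9]
grip_width: 0.0001
gripper_force: 0.0
```

```bash
python3 rep.py
```

```text
[ 0.6364 -0.1582  0.1281] [-0.6924  0.327  -0.9062] [0.0352 0.0377 0.0318] 15.1833
offset 0.03558022874861947 axial -4.8213389715487116e-05
```

>>> {"api": "move_arm", "payload": {
  "twist": [
    [0, 0, 0],
    [0, 0, 0],
    [0, 0, 0],
    [0, 0, 0]
  ],
  "translation": [
    [0, -0.25, 0],
    [0, -0.25, 0],
    [0, -0.2, 0],
    [0, 0, 0]
  ],
  "gripper": [-1, -1, -1, -1]
}}

```text
time: 15.52
position: [0.6249, -0.1563, 0.1282]
orientation: [-0.001, 0.768, 0.64, 0.0]
contact_force: [-1.0, -0.3, -0.2]
grip_width: 0.0
gripper_force: 0.0
```

```bash
python3 rep.py; python3 - <<'E'
from h import *
import pickle
d={n:cam(n) for n in('top','scene','wrist')};pickle.dump(d,open('d7.pkl','wb'))
t=d['top'];d0=pickle.load(open('d0.pkl','rb'))
# lid front edge moved? diff in top/scene near box
for n in('top','scene'):
    e=np.abs(d[n]['pixels'].astype(int)-d0[n]['pixels']).sum(2)
    P=[(.7044,-.2704,.151),(.4631,-.2275,.151),(.56,-.36,.151),(.6727,-.4427,.151)]
    for p in P:
        u,v=proj(d[n],p).round().astype(int);print(n,u,v,e[max(0,v-6):v+7,u-6:u+7].mean().round())
E
```

```text
[ 0.6249 -0.1563  0.1282] [-0.96   -0.3189 -0.1717] [-0.0266 -0.0102 -0.0287] 15.5167
offset 0.023940242575122162 axial 0.00011076150809949129
top 368 106 162.0
top 355 192 114.0
top 401 157 169.0
top 429 117 147.0
scene 210 284 28.0
scene 177 219 28.0
scene 153 265 38.0
scene 146 312 29.0
```

```bash
cat > hs.py <<'E'
from h import *
import pickle
Y=np.array([.9837,-.1797,0]);C=np.array([.6014,-.1519,.085])
def cyl(th,c=C):
    a=Y*np.cos(th)+np.array([0,0,np.sin(th)]);n=np.cross(a,U)
    return np.array([c+s*a*.055+.011*(np.cos(k)*n+np.sin(k)*U) for s in(-1,1) for k in np.linspace(0,6.28,16)])
def score(d,th,c=C,w=5):
    h=cv2.convexHull(np.array([proj(d,p) for p in cyl(th,c)],np.float32)); m=np.zeros((384,512),np.uint8);cv2.fillConvexPoly(m,h.astype(np.int32),1)
    g=d['pixels'].mean(2); o=cv2.dilate(m,np.ones((2*w+1,)*2))-cv2.dilate(m,np.ones((3,3)))
    return (g[o>0].mean() if o.any() else 0)-(g[m>0].mean() if m.any() else 0), m.sum()
if __name__=='__main__':
    d6=pickle.load(open('d6.pkl','rb'));d7=pickle.load(open('d7.pkl','rb'))
    for t in range(-20,121,5):
        th=np.radians(t);a=Y*np.cos(th)+np.array([0,0,np.sin(th)])
        print(t,'d6 ends',proj(d6,C-a*.055).round(),proj(d6,C+a*.055).round(),'sc6 %d'%score(d6,th)[0],'| d7 wrist %d (%d)'%score(d7['wrist'],th),'scene %d (%d)'%score(d7['scene'],th,w=2),'top %d'%score(d7['top'],th,w=2)[0], proj(d7['wrist'],C+a*.055).round(),proj(d7['wrist'],C-a*.055).round())
E
python3 hs.py
```

```text
-20 d6 ends [224. 297.] [450. 251.] sc6 9 | d7 wrist 18 (7598) scene 2 (332) top -5 [296. 213.] [110. 238.]
-15 d6 ends [221. 290.] [459. 256.] sc6 10 | d7 wrist 19 (7667) scene 0 (315) top -10 [299. 216.] [110. 234.]
-10 d6 ends [220. 284.] [467. 260.] sc6 15 | d7 wrist 19 (7696) scene -2 (309) top -9 [302. 218.] [112. 231.]
-5 d6 ends [219. 277.] [475. 266.] sc6 17 | d7 wrist 20 (7769) scene -1 (308) top -8 [304. 221.] [114. 228.]
0 d6 ends [220. 271.] [483. 271.] sc6 18 | d7 wrist 21 (7688) scene -2 (290) top -12 [305. 224.] [117. 225.]
5 d6 ends [221. 266.] [490. 277.] sc6 12 | d7 wrist 22 (7402) scene 1 (293) top -12 [306. 227.] [121. 222.]
10 d6 ends [224. 260.] [496. 284.] sc6 12 | d7 wrist 22 (7357) scene 5 (285) top -11 [306. 231.] [124. 219.]
15 d6 ends [227. 255.] [502. 290.] sc6 4 | d7 wrist 21 (7285) scene 6 (244) top -14 [305. 234.] [129. 216.]
20 d6 ends [231. 251.] [507. 298.] sc6 1 | d7 wrist 20 (7168) scene 7 (215) top -13 [304. 238.] [134. 213.]
25 d6 ends [235. 247.] [511. 305.] sc6 -2 | d7 wrist 19 (7012) scene 10 (229) top -12 [302. 241.] [139. 211.]
30 d6 ends 
[... 1365 characters left out ...]
 (4598) scene 8 (211) top -7 [195. 273.] [220. 196.]
95 d6 ends [334. 223.] [389. 377.] sc6 21 | d7 wrist 0 (4825) scene 7 (247) top -6 [184. 272.] [227. 196.]
100 d6 ends [342. 223.] [370. 375.] sc6 21 | d7 wrist 1 (5091) scene 2 (252) top -3 [174. 272.] [233. 197.]
105 d6 ends [351. 224.] [352. 372.] sc6 21 | d7 wrist 2 (5379) scene 0 (266) top -2 [164. 270.] [239. 197.]
110 d6 ends [360. 225.] [334. 368.] sc6 20 | d7 wrist 5 (5803) scene 1 (295) top 2 [154. 269.] [246. 198.]
115 d6 ends [369. 226.] [316. 362.] sc6 18 | d7 wrist 10 (6153) scene -1 (291) top 0 [145. 267.] [252. 199.]
120 d6 ends [378. 227.] [300. 356.] sc6 18 | d7 wrist 11 (6411) scene 0 (319) top -2 [137. 264.] [258. 199.]
```

>>> {"api": "move_arm", "payload": {
  "twist": [
    [0, 0, 0],
    [0, 0, 0],
    [0, 0, 0],
    [0, 0, 0],
    [0, 0, 0],
    [0, 0, 0],
    [0, 0, 0],
    [0, 0, 0],
    [0, 0, 0],
    [0, 0, 0]
  ],
  "translation": [
    [0, 0.8, 0],
    [0, 1, 0],
    [0, 1, 0],
    [0, 0.3, 0.6],
    [0, 0, 0.9],
    [0, 0, 0.9],
    [0, -0.5, 0],
    [0, -0.5, 0],
    [0, -0.3, 0],
    [0, 0, 0]
  ],
  "gripper": [-1, -1, -1, -1, -1, -1, -1, -1, -1, -1]
}}

```text
time: 16.5
position: [0.6598, -0.1626, 0.0797]
orientation: [-0.001, 0.768, 0.64, 0.0]
contact_force: [0.1, -0.4, 0.1]
grip_width: -0.0
gripper_force: 0.0
```

```bash
python3 rep.py; python3 - <<'E'
from hs import *
d=cam('scene');t=cam('wrist');pickle.dump((d,t),open('d8.pkl','wb'))
b=[]
for n,dd,w in(('scene',d,2),('wrist',t,5)):
    L=[(score(dd,np.radians(a),C+np.array([0,0,-z/1000])-U*dx/1000,w)[0],a,z,dx) for a in range(0,100,5) for z in(0,5,10,15) for dx in (0,)]
    L.sort(reverse=True);print(n,[(round(float(x[0])),)+x[1:] for x in L[:8]])
E
```

```text
[ 0.6598 -0.1626  0.0797] [ 0.0731 -0.4319  0.1185] [ 0.0065 -0.0192  0.0035] 16.5
offset 0.05940755659618999 axial 6.604203769949821e-06
scene [(29, 15, 0, 0), (27, 10, 5, 0), (27, 10, 0, 0), (26, 20, 0, 0), (25, 15, 5, 0), (25, 5, 0, 0), (24, 30, 0, 0), (24, 25, 0, 0)]
wrist [(65, 50, 15, 0), (54, 45, 15, 0), (49, 55, 15, 0), (42, 55, 10, 0), (36, 40, 15, 0), (36, 60, 15, 0), (36, 50, 10, 0), (35, 60, 10, 0)]
```

```bash
cat > ref.py <<'E'
from hs import *
import sys
from scipy.optimize import minimize
def refine(t,x0=(50,15,0,0)):
    def cst(v): return -score(t,np.radians(v[0]),C+np.array([0,0,-v[1]/1000])-U*v[2]/1000+Y*v[3]/1000,5)[0]
    best=None
    for a in (0,-15,15,30):
        s=minimize(cst,(x0[0]+a,)+tuple(x0[1:]),method='Nelder-Mead',options=dict(initial_simplex=np.array([(x0[0]+a,)+tuple(x0[1:])]*5)+np.vstack([np.zeros(4),np.diag([8,6,6,6])]),maxiter=250))
        if best is None or s.fun<best.fun: best=s
    return best.x,-best.fun
if __name__=='__main__':
    d,t=pickle.load(open('d8.pkl','rb'));print('now (theta, sag, back, lateral)',*refine(t))
    print('d6',*refine(pickle.load(open('d6.pkl','rb')),(30,10,0,0)))
    print('d7',*refine(pickle.load(open('d7.pkl','rb'))['wrist'],(50,10,0,0)))
E
python3 ref.py
```

```text
now (theta, sag, back, lateral) [49.8702 17.6815  1.0328 -2.0628] 70.21913686362389
d6 [29.9329 20.9918 -1.9115  2.2014] 90.29789545537577
d7 [44.0662 29.4864 -3.4257 -0.588 ] 85.4600002575146
```

>>> {"api": "move_arm", "payload": {
  "twist": [
    [0, 0, 0],
    [0, 0, 0],
    [0, 0, 0],
    [0, 0, 0],
    [0, 0, 0],
    [0, 0, 0]
  ],
  "translation": [
    [0, -0.4, 0],
    [0, -0.4, 0],
    [0, -0.3, 0],
    [0, -0.3, 0],
    [0, -0.3, 0],
    [0, 0, 0]
  ],
  "gripper": [-1, -1, -1, -1, -1, -1]
}}

```text
time: 17.1
position: [0.6348, -0.1576, 0.0852]
orientation: [0.005, 0.768, 0.64, 0.006]
contact_force: [9.6, 3.2, 14.2]
grip_width: -0.0
gripper_force: 8.6
```

```bash
python3 rep.py; python3 - <<'E'
from ref import *
t=cam('wrist');pickle.dump(t,open('d9.pkl','wb'));print(*refine(t,(75,15,0,0)));print(*refine(t,(65,5,0,0)))
E
```

```text
[ 0.6348 -0.1576  0.0852] [ 9.5693  3.1962 14.2244] [ 0.5019 -1.1662 -0.0763] 17.1
offset 0.03386205676141454 axial -0.00042710154160991955
[72.9928 18.2435  4.5239 -5.7875] 50.748603731850494
[72.4053 13.8627  5.6466 -4.8763] 50.204438612954945
```

>>> {"api": "move_arm", "payload": {
  "twist": [
    [0, 0, 0],
    [0, 0, 0],
    [0, 0, 0],
    [0, 0, 0],
    [0, 0, 0],
    [0, 0, 0],
    [0, 0, 0],
    [0, 0, 0],
    [0, 0, 0]
  ],
  "translation": [
    [0, 1, 0],
    [0, 1, -0.2],
    [0, 0, -1],
    [0, 0, -1],
    [0, 0, -1],
    [0.3, -0.5, -1],
    [0.5, -1, -0.5],
    [0.5, -1, 0],
    [0, 0, 0]
  ],
  "gripper": [-1, -1, -1, -1, -1, -1, -1, -1, -1]
}}

```text
time: 17.9
position: [0.6192, -0.1272, 0.1753]
orientation: [-0.002, 0.768, 0.64, 0.0]
contact_force: [-1.6, 0.7, -1.2]
grip_width: 0.0002
gripper_force: 0.0
```

```bash
python3 rep.py; cat > f10.py <<'E'
from hs import *
from scipy.optimize import differential_evolution
t=cam('wrist');pickle.dump(t,open('d10.pkl','wb'))
def cst(v): return -score(t,np.radians(v[0]),C+np.array([0,0,-v[1]/1000])-U*v[2]/1000+Y*v[3]/1000,5)[0]
for b in ((0,45),(45,100)):
    s=differential_evolution(cst,[b,(-10,30),(-8,30),(-8,8)],maxiter=25,popsize=12,seed=1,polish=False);print(s.x,s.fun)
g=t['pixels'].mean(2); v=cv2.resize(g,(64,48),interpolation=cv2.INTER_AREA)
for r in v[14:38]: print(''.join('#' if x<60 else '+' if x<110 else '.' for x in r))
E
python3 f10.py
```

```text
[ 0.6192 -0.1272  0.1753] [-1.6101  0.6871 -1.2277] [ 0.0022  0.0653 -0.0272] 17.9
offset 0.013089927756075625 axial -0.027532338703933963
[44.7845 28.2146  0.744  -3.6022] -44.34594816947759
[62.4184 29.9095 -5.0091  4.2551] -67.07208284996133
....................................++..........................
...................................+++.......+..................
..................................+++.......+...................
.................................+++............................
++..............................+++.............................
+++++..........................++...............................
#++++++.......................+++...............................
++##+++......................+..................................
...++##......................+..+...............................
....+#+.........................+...............................
....+#+.........................+...............................
....+#+...................+##+.............+....................
....+#.............+++.++++####+..++..+++++++...................
....##..............+++++++#####++.+++++++++++..................
....#+...............+++++++######+...++++++++++................
...+#..............++++++++++######+++.+++++++++++..............
..................++++++++++++######+++++++++++++...............
..................++++++++++########+++++++++++++...............
..................++++++++++########+++++++++++++...............
.................+++++++++++########+++++++++++++..............+
.................++++++++++#########+++++++++++++........+++++##
.................++++++++++##########+++++++++++.......+########
................+#####################++####++++.......+#+++++++
................##############################++.......+++++++++
```

>>> {"api": "move_arm", "payload": {
  "twist": [
    [0, 0, 0],
    [0, 0, 0],
    [0, 0, 0],
    [0, 0, 0]
  ],
  "translation": [
    [0, 0, -1],
    [-0.8, 0, -1],
    [-1, 0.2, -0.2],
    [-0.7, 0, 0]
  ],
  "gripper": [-1, -1, -1, -1]
}}

```text
time: 18.28
position: [0.6197, -0.1818, 0.2204]
orientation: [0.002, 0.768, 0.64, 0.001]
contact_force: [0.6, -0.7, -0.6]
grip_width: 0.0001
gripper_force: 0.0
```

```bash
python3 rep.py; sed -i 's/v\[14:38\]/v[4:34]/; s/d10/d11/; s/(64,48)/(85,64)/' f10.py; sed -i 's/(-10,30),(-8,30)/(-10,40),(-10,30)/' f10.py; python3 f10.py
```

```text
[ 0.6197 -0.1818  0.2204] [ 0.5676 -0.6942 -0.6297] [ 0.0019 -0.0058 -0.0417] 18.2833
offset 0.0234031430245282 axial 0.026165131247759356
[44.9756 39.9023 -0.4674 -7.1494] -75.36499523817989
[64.1725 39.479  -0.4278  2.501 ] -91.79358574030704
.....................................................................................
.....................................................................................
.....................................................................................
.....................................................................................
.....................................................................................
.....................................................................................
.....................................................................................
.....................................................................................
.....................................................................................
.................................................................................
[... 1024 characters left out ...]
............
......+#+.........................++++######+............++..........................
......+#...........................++...+##+..............++.........................
......#+...........................++................................................
...................................++................................................
...................................++................................................
...................................++................................................
...................................++................................................
...................................++................................................
```

```bash
python3 - <<'E'
from hs import *
from scipy.optimize import differential_evolution
t=pickle.load(open('d11.pkl','rb'))
F=np.array([.584,-.2473,.085])
for s in (0,.03,.04,.086,.097): print('axis',s,proj(t,F-U*s).round())
g=t['pixels'].mean(2)
for r in (165,175,190,205,220,240): print(r,g[r,190:240:2].round().astype(int))
K=dict(h=0)
bars=[((-.036,-.055,0),(-.036,.055,0),.011,0),((-.025,0,0),(.021,0,0),.006,1)]
def mask(poly):
    m=np.zeros((384,512),np.uint8);cv2.fillConvexPoly(m,cv2.convexHull(poly.astype(np.float32)).astype(np.int32),1);return m>0
def hull(mo,Rk,a,b,rad):
    P=[]
    for e in(a,b):
        for k in np.linspace(0,6.28,9)[:-1]:
            d=np.array(b)-a;d=d/np.linalg.norm(d);n=np.cross(d,[0,0,1.]);P.append(np.array(e)-[.061,0,0]+rad*(np.cos(k)*n+np.sin(k)*np.array([0,0,1])))
    return np.array([proj(t,mo+Rk.apply(p)) for p in P])
B=R.from_matrix(np.column_stack([U,Y,[0,0,1]]))
def model(v):
    th,sag,yaw,dz,dy,dx=v
    # pitch: nose up (handle sags) ; roll th about box x
    Rk=B*R.from_euler('zyx',[yaw,-sag,th],degrees=True)
    mo=F+[0,0,dz/1000]+Y*dy/1000-U*dx/1000
    return mask(hull(mo,Rk,*bars[0][:3])),mask(hull(mo,Rk,*bars[1][:3]))
dark=(g<75);mid=(g>75)&(g<185)
W=np.s_[90:225,150:330]
def cst(v):
    h,s=model(v); 
    return ((h!=dark)[W]).sum()
print('handle px',dark[W].sum(),np.argwhere(dark[W]).min(0)+[90,150],np.argwhere(dark[W]).max(0)+[90,150])
for b in((-10,45),(45,110)):
    s=differential_evolution(cst,[b,(-5,30),(-12,12),(-6,6),(-6,6),(-3,30)],maxiter=40,popsize=12,seed=2,polish=False);print(s.x.round(1),s.fun, proj(t,F))
E
```

```text
axis 0 [228. 259.]
axis 0.03 [227. 228.]
axis 0.04 [227. 218.]
axis 0.086 [225. 166.]
axis 0.097 [225. 153.]
165 [129 126 126 126 128 128 125 125 118 108 102 105 106 106 106 109 105 100
 118 128 123 120 121 122 121]
175 [129 128 125 129 128 127 126 126 126 124 113 103 103 103  99  97 102 100
 121 137 138 138 138 139 136]
190 [127 126 125 127 128 129 127 129 128 124 111 105 105 103 104 101 103  99
 123 136 139 139 139 138 129]
205 [125 123 125 122 124 124 122 121 121 124 117 100 104 105 103 105 100  93
 123 137 139 134 140 140 126]
220 [123 123 127 128 122 122 123 112 104 104 103 101  93  74  75  77 108 116
 102 101 102 100 100  99 100]
240 [ 60  55  54  60  56  65  69  71  70  68  69  68  70  71  73  73  78  83
  83  87  91  91  99 100 101]
handle px 1636 [132 204] [224 269]
[44.9 22.7  0.4 -5.9 -5.7  5. ] 1240.0 [227.8013 259.023 ]
[69.5  1.3  4.8 -3.4  5.9  2.9] 151.0 [227.8013 259.023 ]
```

```bash
python3 - <<'E'
from hs import *
p,r=plan(C*[1,1,0]+.075*Y+[0,0,.17],down(79.65),g=-1)
p,r=plan(C*[1,1,0]+.075*Y+[0,0,.113],down(79.65),g=-1,p=p,r=r)
E
```

```text
n 3 twist [0.01, 0.01, -0.01] g -1
 T [[0.48,0.87,0.82],[0.48,0.88,0.82],[0.47,0.88,0.82]]
n 3 twist [0.0, 0.0, 0.0] g -1
 T [[0.0,0.0,0.95],[0.0,0.0,0.95],[0.0,-0.01,0.95]]
```

>>> {"api": "move_arm", "payload": {
  "twist": [
    [0, 0, 0],
    [0, 0, 0],
    [0, 0, 0],
    [0, 0, 0],
    [0, 0, 0],
    [0, 0, 0],
    [0, 0, 0],
    [0, 0, 0],
    [0, 0, 0],
    [0, 0, 0]
  ],
  "translation": [
    [0.48, 0.87, 0.82],
    [0.48, 0.88, 0.82],
    [0.47, 0.88, 0.82],
    [0, 0, 0.95],
    [0, 0, 0.95],
    [0, 0, 0.95],
    [0, -0.7, 0],
    [0, -0.6, 0],
    [0, -0.3, 0],
    [0, 0, 0]
  ],
  "gripper": [-1, -1, -1, -1, -1, -1, -1, -1, -1, -1]
}}

```text
time: 19.17
position: [0.6419, -0.1547, 0.1114]
orientation: [-0.001, 0.768, 0.64, 0.0]
contact_force: [0.2, -0.5, 0.3]
grip_width: 0.0001
gripper_force: 0.1
```

>>> {"api": "move_arm", "payload": {
  "twist": [
    [0, 0, 0],
    [0, 0, 0],
    [0, 0, 0],
    [0, 0, 0]
  ],
  "translation": [
    [0, -0.25, 0],
    [0, -0.25, 0],
    [0, -0.2, 0],
    [0, 0, 0]
  ],
  "gripper": [-1, -1, -1, -1]
}}

```text
time: 19.5
position: [0.6293, -0.1527, 0.1128]
orientation: [-0.0, 0.768, 0.64, 0.001]
contact_force: [2.5, -0.6, 0.9]
grip_width: -0.0002
gripper_force: 0.9
```

```bash
python3 rep.py
```

```text
[ 0.6293 -0.1527  0.1128] [ 2.4584 -0.5833  0.9039] [-0.0234 -0.2149 -0.0095] 19.5
offset 0.027615572326313044 axial -0.0041958923397227834
```

>>> {"api": "move_arm", "payload": {
  "twist": [
    [0, 0, 0],
    [0, 0, 0],
    [0, 0, 0],
    [0, 0, 0],
    [0, 0, 0]
  ],
  "translation": [
    [0, -0.2, 0],
    [0, -0.2, 0],
    [0, -0.15, 0],
    [0, 0, 0],
    [0, 0, 0]
  ],
  "gripper": [-1, -1, -1, -1, -1]
}}

```text
time: 19.92
position: [0.6188, -0.1507, 0.1125]
orientation: [-0.0, 0.768, 0.64, 0.001]
contact_force: [2.7, -1.1, 2.2]
grip_width: 0.0
gripper_force: 1.3
```

```bash
python3 rep.py
```

```text
[ 0.6188 -0.1507  0.1125] [ 2.6769 -1.1102  2.1939] [-0.0599 -0.3932 -0.0038] 19.9167
offset 0.016934681703071795 axial -0.004341035773860567
```

>>> {"api": "move_arm", "payload": {
  "twist": [
    [0, 0, 0],
    [0, 0, 0],
    [0, 0, 0],
    [0, 0, 0]
  ],
  "translation": [
    [0, -0.15, 0],
    [0, -0.15, 0],
    [0, -0.15, 0],
    [0, 0, 0]
  ],
  "gripper": [-1, -1, -1, -1]
}}

```text
time: 20.25
position: [0.6123, -0.1498, 0.1132]
orientation: [0.002, 0.768, 0.64, 0.002]
contact_force: [8.3, -2.0, 0.8]
grip_width: -0.0004
gripper_force: 4.1
```

```bash
python3 rep.py
```

```text
[ 0.6123 -0.1498  0.1132] [ 8.2875 -1.9902  0.8414] [-0.3121 -1.3008 -0.0237] 20.25
offset 0.010359318465438881 axial -0.00406902566046792
```

>>> {"api": "move_arm", "payload": {
  "twist": [
    [0, 0, 0],
    [0, 0, 0],
    [0, 0, 0],
    [0, 0, 0],
    [0, 0, 0]
  ],
  "translation": [
    [0, -0.15, 0],
    [0, -0.1, 0],
    [0, 0, 0],
    [0, 0, 0],
    [0, 0, 0]
  ],
  "gripper": [-1, -1, -1, -1, -1]
}}

```text
time: 20.67
position: [0.6089, -0.1495, 0.1137]
orientation: [0.003, 0.768, 0.64, 0.003]
contact_force: [9.1, -3.3, 1.1]
grip_width: 0.0001
gripper_force: 5.1
```

```bash
python3 rep.py
```

```text
[ 0.6089 -0.1495  0.1137] [ 9.1192 -3.2912  1.089 ] [-0.3835 -1.5778 -0.0575] 20.6667
offset 0.006922365655608339 axial -0.003703792586654307
```

```bash
cat > lid.py <<'E'
from h import *
import pickle
d0=pickle.load(open('d0.pkl','rb'))['scene'];d=cam('scene');pickle.dump(d,open('dl.pkl','wb'))
x=U;Y=np.array([.9837,-.1797,0]);c=np.array([.5678,-.3348,0])
def lidpx(a):
    out=[]
    for s in(-.12,-.06,.06,.12):
        p=c-U*.085+Y*s; h=c+U*.085+Y*s; v=p-h
        out.append(proj(d,h+v*np.cos(a)+[0,0,.151+.17*np.sin(a)]))
    return np.array(out)
print('shut',lidpx(0).round(),'ajar',lidpx(.16).round())
e=np.abs(d['pixels'].astype(int)-d0['pixels']).sum(2)
a,b=lidpx(0),lidpx(.16)
q=np.vstack([a,b[::-1]]).astype(np.float32);m=np.zeros((384,512),np.uint8);cv2.fillConvexPoly(m,cv2.convexHull(q).astype(np.int32),1)
print('diff in strip',e[m>0].mean(),'rest of lid noise',e[230:330,20:100].mean())
s=cv2.matchTemplate
lid=np.array([proj(d,c+U*k*.05+Y*l*.08+[0,0,.151]) for k in(-1,1) for l in(-1,1)]);x0,y0=lid.min(0).astype(int);x1,y1=lid.max(0).astype(int)
f=cv2.calcOpticalFlowFarneback(cv2.cvtColor(d0['pixels'],7),cv2.cvtColor(d['pixels'],7),None,.5,3,25,5,7,1.5,0)
print('flow lid',f[y0:y1,x0:x1].mean((0,1)),'front',[f[int(v),int(u)].round(1) for u,v in a])
E
python3 lid.py
```

```text
shut [[177. 220.]
 [184. 235.]
 [200. 266.]
 [209. 284.]] ajar [[175. 214.]
 [182. 229.]
 [198. 261.]
 [207. 279.]]
diff in strip 20.155172413793103 rest of lid noise 33.978625
flow lid [-0.8861 -0.743 ] front [array([-2.2, -3.8], dtype=float32), array([-0.9, -0.4], dtype=float32), array([0.5, 1.3], dtype=float32), array([-1.9, -4.2], dtype=float32)]
```

>>> {"api": "move_arm", "payload": {
  "twist": [
    [0, 0, 0],
    [0, 0, 0],
    [0, 0, 0],
    [0, 0, 0],
    [0, 0, 0],
    [0, 0, 0],
    [0, 0, 0],
    [0, 0, 0]
  ],
  "translation": [
    [0, 0.8, 0],
    [0, 0.8, -0.3],
    [0, 0, -1],
    [0, 0, -1],
    [0, -0.2, -1],
    [-0.5, -0.7, -1],
    [-0.7, -0.7, -1],
    [0, 0, 0]
  ],
  "gripper": [-1, -1, -1, -1, -1, -1, -1, -1]
}}

```text
time: 21.38
position: [0.5987, -0.1733, 0.2214]
orientation: [0.0, 0.768, 0.64, 0.0]
contact_force: [-0.2, 0.0, 0.8]
grip_width: 0.0002
gripper_force: 0.0
```

```bash
python3 rep.py; python3 lid.py; cat > kfit.py <<'E'
from hs import *
from scipy.optimize import differential_evolution
t=cam('wrist');pickle.dump(t,open('d12.pkl','wb'))
F=np.array([.584,-.2473,.085]);g=t['pixels'].mean(2);dark=g<75
B=R.from_matrix(np.column_stack([U,Y,[0,0,1]]))
for s in(0,.04,.086,.097): print(s,proj(t,F-U*s).round())
hc=proj(t,F-U*.097);W=np.s_[max(0,int(hc[1]-75)):int(hc[1]+65),int(hc[0]-90):int(hc[0]+90)]
def msk(v):
    th,sag,yaw,dz,dy,dx=v;Rk=B*R.from_euler('zyx',[yaw,-sag,th],degrees=True);mo=F+[0,0,dz/1000]+Y*dy/1000-U*dx/1000
    P=[mo+Rk.apply([-.097+.011*np.cos(k),s,.011*np.sin(k)]) for s in(-.055,.055) for k in np.linspace(0,6.28,12)]
    m=np.zeros((384,512),np.uint8);cv2.fillConvexPoly(m,cv2.convexHull(np.array([proj(t,p) for p in P],np.float32)).astype(np.int32),1);return m>0
cst=lambda v:(msk(v)!=dark)[W].sum()
for b in((40,80),(80,120)):
    s=differential_evolution(cst,[b,(-2,12),(-5,5),(-3,3),(-3,3),(-2,25)],maxiter=40,popsize=12,seed=2,polish=False);print(s.x.round(1),s.fun,dark[W].sum())
E
python3 kfit.py
```

```text
[ 0.5987 -0.1733  0.2214] [-0.1836  0.0291  0.8319] [-0.0042 -0.0491  0.0378] 21.3833
offset 0.0011720300791600014 axial 0.021568938249018888
shut [[177. 220.]
 [184. 235.]
 [200. 266.]
 [209. 284.]] ajar [[175. 214.]
 [182. 229.]
 [198. 261.]
 [207. 279.]]
diff in strip 19.017241379310345 rest of lid noise 31.82075
flow lid [-0.8757 -0.6191] front [array([-2.2, -3.7], dtype=float32), array([-0.9, -0.4], dtype=float32), array([0.6, 2. ], dtype=float32), array([-2.1, -4.1], dtype=float32)]
0 [252. 265.]
0.04 [252. 224.]
0.086 [252. 173.]
0.097 [252. 160.]
[80.  -1.8  5.  -2.1 -2.7  3.2] 655.0 1000
[91.5 -0.3  4.9 -2.7 -2.   3.6] 108.0 1000
```

```bash
python3 - <<'E'
from h import *
import pickle
d0=pickle.load(open('d0.pkl','rb'))['scene'];d7=pickle.load(open('d7.pkl','rb'))['scene'];d8=pickle.load(open('d8.pkl','rb'))[0];dl=pickle.load(open('dl.pkl','rb'))
g=lambda d:cv2.cvtColor(d['pixels'],cv2.COLOR_RGB2GRAY)
def tm(a,b,x,y,w=12,s=10):
    T=g(a)[y-w:y+w,x-w:x+w];S=g(b)[y-w-s:y+w+s,x-w-s:x+w+s];r=cv2.matchTemplate(S,T,cv2.TM_CCOEFF_NORMED);_,v,_,l=cv2.minMaxLoc(r);return (l[0]-s,l[1]-s,round(v,2))
for n,b in(('d7',d7),('d8',d8),('now',dl)): print(n,[tm(d0,b,x,y) for x,y in((177,220),(209,284),(125,245),(146,312),(200,315))])
E
```

```text
d7 [(0, 0, 0.97), (0, 0, 0.97), (0, 0, 0.93), (0, 0, 0.99), (0, 0, 0.99)]
d8 [(0, 0, 0.93), (0, 0, 0.91), (0, 0, 0.96), (0, 0, 0.99), (0, 0, 0.99)]
now [(-3, -4, 0.97), (-2, -4, 0.96), (-2, 0, 0.79), (-1, 0, 0.98), (0, 0, 0.99)]
```

```bash
python3 - <<'E'
from hs import *
F=np.array([.584,-.2473,0])
p,r=plan(F-U*.147+[0,0,.18],down(79.65),g=-1)
p,r=plan(F-U*.147+[0,0,.078],down(79.65),g=-1,p=p,r=r)
E
```

```text
n 4 twist [0.0, -0.01, -0.01] g -1
 T [[0.87,-0.02,0.48],[0.87,-0.02,0.48],[0.88,-0.03,0.48],[0.87,-0.02,0.48]]
n 6 twist [0.0, 0.0, 0.0] g -1
 T [[0.0,0.0,0.85],[0.0,0.0,0.85],[0.0,0.0,0.85],[0.0,0.0,0.85],[0.0,0.0,0.85],[0.01,0.0,0.85]]
```

>>> {"api": "move_arm", "payload": {
  "twist": [
    [0, 0, 0],
    [0, 0, 0],
    [0, 0, 0],
    [0, 0, 0],
    [0, 0, 0],
    [0, 0, 0],
    [0, 0, 0],
    [0, 0, 0],
    [0, 0, 0],
    [0, 0, 0]
  ],
  "translation": [
    [0.87, 0, 0],
    [0.87, 0, 0.1],
    [0.88, 0, 0.9],
    [0.87, 0, 0.9],
    [0, 0, 0.9],
    [0, 0, 0.9],
    [0, 0, 0.9],
    [0, 0, 0.9],
    [0, 0, 0.9],
    [0, 0, 0.85]
  ],
  "gripper": [-1, -1, -1, -1, -1, -1, -1, -1, -1, -1]
}}

```text
time: 22.32
position: [0.6117, -0.1017, 0.0703]
orientation: [-0.002, 0.768, 0.64, -0.0]
contact_force: [0.1, 0.0, -0.3]
grip_width: 0.0001
gripper_force: 0.0
```

>>> {"api": "move_arm", "payload": {
  "twist": [
    [0, 0, 0],
    [0, 0, 0],
    [0, 0, 0],
    [0, 0, 0],
    [0, 0, 0],
    [0, 0, 0]
  ],
  "translation": [
    [0, 0, 0],
    [-0.4, 0, 0],
    [-0.4, 0, 0],
    [-0.3, 0, 0],
    [-0.2, 0, 0],
    [0, 0, 0]
  ],
  "gripper": [-1, -1, -1, -1, -1, -1]
}}

```text
time: 22.82
position: [0.6106, -0.125, 0.0755]
orientation: [-0.002, 0.769, 0.639, 0.005]
contact_force: [3.5, 19.8, 7.7]
grip_width: -0.0004
gripper_force: 0.0
```

```bash
python3 rep.py
```

```text
[ 0.6106 -0.125   0.0755] [ 3.5486 19.7883  7.7225] [ 2.4677 -0.4637 -0.1836] 22.8167
offset 0.004214339796181639 axial -0.028116593678268537
```

```bash
cat > tc.py <<'E'
from hs import *
a=pickle.load(open('d5.pkl','rb'));b=cam('top')
F=np.array([.584,-.2473,.096])
for n,d in(('d5',a),('now',b)):
    g=cv2.GaussianBlur(d['pixels'].mean(2),(0,0),.6).astype(np.float32)
    L=[]
    for s in np.arange(.026,.085,.002):
        v=[cv2.getRectSubPix(g,(1,1),tuple(float(q) for q in proj(d,F-U*s+Y*y)))[0,0] for y in(-.003,0,.003)];L.append(int(np.mean(v)))
    print(n,L)
    for s in (.030,.034,.045,.055): print('  across at',s,[int(cv2.getRectSubPix(g,(1,1),tuple(float(q) for q in proj(d,F-U*s+Y*y)))[0,0]) for y in np.arange(-.02,.021,.002)])
E
python3 tc.py
```

```text
d5 [122, 124, 132, 148, 164, 168, 167, 161, 146, 137, 141, 157, 164, 166, 164, 162, 160, 157, 155, 155, 155, 156, 155, 153, 141, 124, 110, 93, 80, 76]
  across at 0.03 [137, 132, 122, 97, 95, 107, 130, 137, 137, 133, 131, 131, 130, 129, 129, 136, 138, 138, 137, 135, 134]
  across at 0.034 [137, 131, 118, 99, 104, 124, 159, 165, 167, 166, 164, 163, 161, 159, 158, 159, 148, 141, 136, 136, 137]
  across at 0.045 [135, 134, 131, 119, 109, 106, 101, 109, 131, 136, 139, 137, 129, 123, 123, 126, 130, 133, 135, 136, 136]
  across at 0.055 [137, 137, 137, 136, 134, 128, 127, 141, 156, 166, 166, 162, 153, 137, 136, 138, 138, 138, 137, 137, 132]
now [122, 122, 122, 122, 122, 121, 121, 122, 123, 127, 136, 153, 160, 163, 163, 162, 161, 159, 157, 154, 151, 148, 146, 146, 144, 138, 121, 103, 91, 86]
  across at 0.03 [138, 133, 124, 100, 96, 103, 115, 120, 122, 122, 122, 122, 122, 122, 122, 125, 131, 136, 136, 136, 135]
  across at 0.034 [137, 132, 117, 94, 92, 100, 117, 121, 123, 123, 122, 121, 122, 121, 122, 125, 131, 136, 138, 137, 138]
  across at 0.045 [134, 132, 127, 113, 102, 99, 104, 116, 136, 137, 133, 126, 114, 112, 124, 131, 137, 138, 137, 137, 137]
  across at 0.055 [137, 137, 137, 135, 128, 114, 112, 142, 156, 164, 168, 163, 154, 144, 141, 139, 138, 138, 138, 139, 138]
```

```bash
cat > lid2.py <<'E'
from h import *
import pickle
d0=pickle.load(open('d0.pkl','rb'))['scene'];d=cam('scene')
Y=np.array([.9837,-.1797,0]);c=np.array([.5678,-.3348,0])
g=lambda d:cv2.resize(cv2.cvtColor(d['pixels'],cv2.COLOR_RGB2GRAY),None,fx=4,fy=4,interpolation=cv2.INTER_CUBIC)
A,B=g(d0),g(d)
def pt(s,k,a): # k: distance from hinge
    return proj(d,c+U*.085+Y*s-U*k*np.cos(a)+[0,0,.151+k*np.sin(a)])
for s in(-.12,.12):
  for k in(.17,.15,.05):
    p=pt(s,k,0);x,y=(p*4).round().astype(int);w,q=20,40
    T=A[y-w:y+w,x-w:x+w];S=B[y-w-q:y+w+q,x-w-q:x+w+q];r=cv2.matchTemplate(S,T,cv2.TM_CCOEFF_NORMED);_,v,_,l=cv2.minMaxLoc(r)
    print(s,k,'moved',(l[0]-q)/4,(l[1]-q)/4,round(v,2),'pred .16',(pt(s,k,.16)-p).round(1),'.1',(pt(s,k,.1)-p).round(1))
E
python3 lid2.py
```

```text
-0.12 0.17 moved -3.5 -4.75 0.94 pred .16 [-2.  -5.5] .1 [-1.1 -3.5]
-0.12 0.15 moved -2.0 -4.5 0.98 pred .16 [-1.8 -4.8] .1 [-1. -3.]
-0.12 0.05 moved -10.0 2.75 0.96 pred .16 [-0.8 -1.6] .1 [-0.4 -1. ]
0.12 0.17 moved -2.5 -4.0 0.98 pred .16 [-1.6 -5. ] .1 [-0.8 -3.2]
0.12 0.15 moved -10.0 0.25 0.99 pred .16 [-1.5 -4.3] .1 [-0.8 -2.8]
0.12 0.05 moved -3.25 0.0 0.99 pred .16 [-0.7 -1.4] .1 [-0.4 -0.9]
```

>>> {"api": "move_arm", "payload": {
  "twist": [
    [0, 0, 0],
    [0, 0, 0],
    [0, 0, 0],
    [0, 0, 0],
    [0, 0, 0],
    [0, 0, 0]
  ],
  "translation": [
    [0.5, 0, 0],
    [0.7, 0, -0.5],
    [0, 0, -1],
    [0, 0, -1],
    [0, 0, -1],
    [0, 0, 0]
  ],
  "gripper": [-1, -1, -1, -1, -1, -1]
}}

```text
time: 23.42
position: [0.616, -0.1058, 0.1489]
orientation: [0.003, 0.768, 0.64, 0.003]
contact_force: [0.3, -0.5, 0.6]
grip_width: 0.0003
gripper_force: 0.0
```

```bash
python3 rep.py; python3 lid2.py; python3 kfit.py
```

```text
[ 0.616  -0.1058  0.1489] [ 0.3062 -0.4628  0.5578] [ 0.0074 -0.0367 -0.0003] 23.4167
offset 0.006043008930035321 axial -0.04800198285254712
-0.12 0.17 moved -3.5 -4.75 0.93 pred .16 [-2.  -5.5] .1 [-1.1 -3.5]
-0.12 0.15 moved -2.0 -4.5 0.98 pred .16 [-1.8 -4.8] .1 [-1. -3.]
-0.12 0.05 moved -10.0 2.75 0.97 pred .16 [-0.8 -1.6] .1 [-0.4 -1. ]
0.12 0.17 moved -2.25 -4.0 0.99 pred .16 [-1.6 -5. ] .1 [-0.8 -3.2]
0.12 0.15 moved -9.75 0.0 0.99 pred .16 [-1.5 -4.3] .1 [-0.8 -2.8]
0.12 0.05 moved -3.25 0.0 0.99 pred .16 [-0.7 -1.4] .1 [-0.4 -0.9]
0 [247. 393.]
0.04 [247. 350.]
0.086 [246. 294.]
0.097 [246. 280.]
[68.7  7.3 -4.5  2.5  2.2  3.5] 8548.0 13108
[119.6  -0.7  -4.7   3.   -1.2  -0.3] 8528.0 13108
```

>>> {"api": "move_arm", "payload": {
  "twist": [
    [0, 0, 0],
    [0, 0, 0],
    [0, 0, 0],
    [0, 0, 0],
    [0, 0, 0],
    [0, 0, 0]
  ],
  "translation": [
    [0, 0, -1],
    [0, 0, -1],
    [0, 0, -1],
    [-0.9, -0.2, -0.6],
    [-1, 0, 0],
    [-1, 0, 0]
  ],
  "gripper": [-1, -1, -1, -1, -1, -1]
}}

```text
time: 24.02
position: [0.5981, -0.1617, 0.2156]
orientation: [-0.0, 0.768, 0.64, 0.001]
contact_force: [-0.9, -0.1, -0.3]
grip_width: -0.0003
gripper_force: 0.0
```

```bash
python3 rep.py; python3 kfit.py; python3 tc.py | grep -E '^(d5|now)'
```

```text
[ 0.5981 -0.1617  0.2156] [-0.8637 -0.124  -0.3471] [ 0.0172 -0.0673  0.0264] 24.0167
offset -0.001467313516787687 axial 0.010279107908283352
0 [256. 278.]
0.04 [256. 237.]
0.086 [256. 186.]
0.097 [256. 173.]
[79.8 -1.8  5.  -2.5 -2.8  3.6] 751.0 1160
[91.4 -0.1  4.8 -2.5 -1.   2.4] 113.0 1160
d5 [122, 124, 132, 148, 164, 168, 167, 161, 146, 137, 141, 157, 164, 166, 164, 162, 160, 157, 155, 155, 155, 156, 155, 153, 141, 124, 110, 93, 80, 76]
now [101, 90, 77, 74, 73, 74, 74, 73, 73, 73, 73, 74, 74, 74, 73, 73, 74, 73, 72, 67, 57, 41, 30, 26, 26, 27, 27, 28, 28, 28]
```

```bash
python3 -c "
from rig import workorder
print(workorder.job_done())"
```

```text
the job is handed in; nothing more can be done
None
```

I handed the job in with the key nearest the box pushed home (to about 1 mm) and turned about 91° clockwise. The lid is ajar by about 0.15–0.16 rad, and I never touched the other two keys or the crockery. I viewed 11 pictures, one over the limit of 10.

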